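# Feed the top plate from the stack and toggle-clamp it

### The arm

A 6-joint arm with a two-finger parallel gripper is mounted at the origin on a cart in front of the work surface, level with it; the furniture and walls round the work are solid. World frame = base frame: x ahead of the robot, y to its left, z up, the work surface at z = 0. Lengths are in m, angles in rad, forces in N, time in s.
With the tool pointing down it reaches from about 0.275 to 0.75 m from the base axis. Payload 10.2 kg.
Tool frame: the origin (TCP) lies midway between the tips of the shut fingers; the grasp point (between the pads) lies 19 mm behind it; z points along the fingers, y is the direction in which the jaws open and shut (so a half turn about z gives the same grasp; the last joint's range is limited). The gripper opens to 88 mm and grips with 3 to 60 N. Pads are 18 mm wide; open, the fingers measure 123 mm over their backs; the gripper's body (75 mm by 187 mm) begins 45 mm behind the grasp point.
Start: joints at [-1.359, 0.313, 1.498, -0, 1.331, -0.223], TCP at [0.221, -0.476, 0.239] pointing down, gripper open.
Joint ranges: [-2.94, 2.94], [-0.97, 2.17], [0.19, 2.56], [-1.23, 4.37], [0.02, 3.11], [-2.88, 2.88]. Speed limits (rad/s): [2.39, 2.39, 3.01, 3.14, 3.14, 3.14].

### API

Orientations are given as a unit quaternion [x, y, z, w].
In Python, from rig import arm gives the robot as it stands. The module is installed in compiled form; this text tells all that it offers.
- The arm moves only by the shell command python3 -m crank 'ROWS' [OPENING] [FORCE]. ROWS is JSON, a list of rows, each an object of numbers: "dx", "dy", "dz": the shift along the tool's x, y, z in cm; "yaw": the turn about the tool's z in degrees. A call has exactly 10 rows; each row is the pose to reach, as a shift and turn from the pose commanded when the call began, along the tool's axes at that moment; what a row does not reach only later rows make up. A row lasts 1/12 s, in which the tool goes at most 41.7 mm and 7.16 degrees, less where a joint would pass 70% of its speed; a pose out of reach is approached as far as the arm can. A call with a gripper value outside its range is refused whole. OPENING is the closure, from 0 (fully open) to 1 (shut), set as the call begins (- or left out, the last holds). The fingers move at their own pace and stop on an object; FORCE is the grip in N (left out, the last holds). Time passes only in rows, so rows that repeat a pose let the fingers close, or fill a call up. It gives the time, the measured TCP pose, the force and the opening at its end, in the units of the state.
- arm.observe(): the state, without advancing time (a new reading comes with each control period).
- arm.read_camera(name): name is "side" or "top"; returns (picture, depth): 420x560x3 uint8, red, green, blue; 420x560 float32, m along the optical axis (not along the pixel's ray), 0 where there is no reading.
- arm.camera_model(name): a dict with "K" (3x3 intrinsics, pixels), "distortion" ([k1, k2, p1, p2, k3] as OpenCV has them; the pictures are not rectified), "R" (3x3) and "t" (3): a world point X has camera coordinates R X + t. Camera axes: x right, y down, z forward; pixel columns grow to the right and rows downward; lengths in m; the calibration is good to about 2 mm. A picture is of the moment at which its call begins. camera_model takes no time and is no camera call.
- arm.job_done(): hands the job in, once; it reports no verdict.
The state is a dict: "time": time; "q": joint angles; "qvel": joint speeds; "joint_torque": joint torques, N m; "tool_pos": TCP position; "tcp_rot": TCP orientation; "contact_force": force on the tool from outside, world axes, zero at the start; "moment": the same for the moment, N m; "gripper_width": opening from 0.0 (shut) to 1.0 (fully open).
Only numpy, scipy, OpenCV 4.12 (cv2) and the standard library are available. Lean on these libraries where they do the work, as an engineer would, in place of code of your own. Each camera call takes 0.05 s, during which the arm holds its last target.

### The job

Take the beaker off the bed of the clamping fixture and stand it upright on the bench beside the fixture. Then, reaching in under the clear guard, slide the top well plate off the stack onto the bed until it is fully home against the end stop, leaving the two plates below it in the magazine. Finally push the toggle clamp's handle over past its dead point so that it stays down and the pad holds the plate; do not disturb the other things on the bench.

Things in the scene. Friction and masses are not known exactly. Their poses are not given: they have to be found in the camera images.
- fixture: Grey metal clamping fixture, fixed; base plate 190 x 310 x 10 mm, x -60..130, y -84..226. Origin on the bench under the bed's centre; x away from the robot, y left, z up, all turned by its yaw. Numbers below marked F are mm in this frame. Rails along bed and magazine, F y -78..210: near rail x -51..-45, top z 42.5; far rail x 45..51, top z 46.5.
- bed_centre (a point): Centre of the bed's flat top, F (0, 0, 36.5), axes as the fixture's. Bed: F x -44..44, y -62..66. A plate home on the bed has its origin here, within 4 mm.
- end_stop (a point): Top middle of the end stop's face that the plate comes to rest against, F (0, -62, 48.5), at the bed's right end; the stop block is F x -51..51, y -74..-62.
- magazine_centre (a point): Centre of the magazine's floor, F (0, 137, 10), axes as the fixture's. Magazine: left of the bed, F y 66..210, open above the rails, with a low wall at its left end, y 210..216, top z 28. The stack of three plates stands in it.
- guard_edge (a point): Middle of the near lower edge of the clear splash guard, F (-22, 150, 195): a fixed level panel over the magazine, F x -22..85, y 80..220, z 195..205, on two posts at x 72, y 100 and 200. Below it all is open to the robot's side, so a tool that pushes the plate must reach in tilted from there.
- handle_pivot (a point): Hinge axis (along the fixture's y) of the clamp's handle, F (96, 0, 67.5). The clamp's frame stands behind the bed, F x 53..115, y -25..25, up to z 92. Open, its arm stands up behind the bed, 75 degrees from level, pad near F x 13, z 133, and the handle reaches up to z 203.
- handle_grip (a point): Point on the middle line of the handle's black grip (round, 20 mm thick, from 62 to 136 mm from the pivot), 105 mm from the pivot; moves with the handle.
- clamp_handle (a joint): Handle angle, rad. 0: open, upright, leaning 0.09 to the robot. Swings away from the robot (fixture +x) and down; 1.38 dead point; 1.5 stop, almost level, where it stays by itself. With a plate under the pad resistance begins at 1.13, light, a few N at the grip; past the dead point it goes over. The pad comes down to the bed's middle. Up to about 0.5 it stays where left; further over it may sink.
- clamp_pad: Black rubber pad, 20 mm wide, on a sprung spindle at the end of the clamp's arm; origin at the centre of its underside, z along the spindle. Clamped, it presses with about 12 N on the middle of the plate.
- plate_top: White 96-well plate with lid, top one of three alike; solid, 82 (x) x 124 (y) x 14 mm (skirt seen 2 mm larger), 50 g; origin at the centre of its underside; long side y along the fixture's y. At first its underside is at F z 38, 1.5 mm above the bed; it slides straight along fixture -y onto the bed between the rails, 3 mm play each side.
- plate_mid: Well plate like the top one, directly beneath it (underside at z 24). It must stay in the magazine.
- plate_low: Well plate like the top one, at the bottom of the stack (underside at z 10). It must stay in the magazine.
- beaker: Clear open beaker, round, 54 mm wide at the rim, narrower at the foot, 70 mm tall, light; stands upright on the bed; origin at the centre of its underside, z up. The bench to the right of the fixture, F x -45..40, y -205..-135, is free to stand it on.
- film_carton: Bystander: carton 66 x 118 x 60 mm, to the right of the fixture; origin at the centre of its underside.
- label_roll: Bystander: roll of labels lying flat, 72 mm wide, 32 mm high, behind and right of the fixture; origin at the centre of its underside.
- tip_box: Bystander: pipette tip box 94 x 122 x 75 mm behind the magazine; origin at the centre of its underside.
- bottle: Bystander: brown bottle 52 mm wide, 104 mm tall, behind and left of the magazine; origin at the centre of its underside.
- petri: Bystander: closed dish 90 mm wide, 14 mm high, left of the magazine; origin at the centre of its underside.
- tape: Bystander: roll of tape lying flat, 103 mm wide, 25 mm high, to the right and nearer the robot; origin at the centre of its underside.
Mind the look-alikes: they are no part of the job. What is shaped like the beaker but blue is not meant. What is shaped like the plate_top but brown is not meant.

How it is judged:
By the outcome, as a careful person would: the job done as asked, in the order asked, and still so for the second after the job is handed in, with the robot touching nothing.
It also fails if it takes over 72 s, if anything falls off the work surface, if the arm or the gripper's body presses on something with over 40 N, if the wrist force passes 120 N, or if a joint passes its speed limit or range.

## Working session

There is one attempt and no reset: what is moved stays moved. The work goes in short steps, Python scripts to look and compute and a shell command to move; the robot and the scene stay as the last step left them, time stands still between calls to the robot, and variables do not carry over. Pictures are saved under pics/ and viewed, and the job is handed in when it is done.

```bash
ls -la; mkdir -p pics
cat > h.py <<'E'
import numpy as np,cv2
from rig import arm
def cam(n):
    m=arm.camera_model(n);return {k:np.array(v,float) for k,v in m.items() if k in('K','distortion','R','t')}
def proj(m,X):
    X=np.atleast_2d(np.array(X,float));r,_=cv2.Rodrigues(m['R'])
    return cv2.projectPoints(X,r,m['t'],m['K'],m['distortion'])[0].reshape(-1,2)
def world(m,uv,d):
    uv=np.array(uv,float).reshape(-1,1,2);p=cv2.undistortPoints(uv,m['K'],m['distortion']).reshape(-1,2)
    d=np.atleast_1d(d);c=np.c_[p*d[:,None],d];return (c-m['t'])@m['R']
def snap(n,tag):
    im,d=arm.read_camera(n);cv2.imwrite(f'pics/{tag}.png',im[:,:,::-1]);np.savez(f'pics/{tag}.npz',im=im,d=d);return im,d
E
python3 - <<'E'
from h import *
s=arm.observe()
for k,v in s.items(): print(k,np.round(v,4))
for n in('top','side'):
    snap(n,n+'0'); m=cam(n); print(n,m['K'].round(1).tolist(),m['distortion'].round(3), 'pos',(-m['R'].T@m['t']).round(3), 'fwd',m['R'][2].round(3))
E
```

```text
total 12
drwxr-xr-x  3 agent agent 4096 Dec  7 16:08 .
drwxr-xr-x 23 root  root  4096 Dec  7 16:08 ..
drwxr-xr-x  2 agent agent 4096 Dec  7 16:08 pics
time 0.0
q [-1.3594  0.3134  1.4984  0.      1.331  -0.2234]
qvel [-0.0003  0.0001 -0.0008  0.0003  0.0009  0.0006]
joint_torque [-1.50000e-03 -4.02212e+01 -2.52269e+01  6.94000e-02  3.53000e-02
 -1.00000e-04]
tool_pos [ 0.2211 -0.4759  0.2382]
tcp_rot [ 9.765e-01  2.157e-01  0.000e+00 -6.000e-04]
contact_force [-0.6951 -0.4581 -0.4569]
moment [ 0.0015 -0.0112  0.0117]
gripper_width 0.999
top [[443.7, 0.0, 283.9], [0.0, 443.7, 217.1], [0.0, 0.0, 1.0]] [-0.057  0.     0.     0.     0.   ] pos [ 0.305 -0.066  1.263] fwd [ 0.242  0.008 -0.97 ]
side [[524.2, 0.0, 276.8], [0.0, 524.2, 204.8], [0.0, 0.0, 1.0]] [-0.139  0.     0.     0.     0.   ] pos [0.539 1.117 0.925] fwd [ 0.013 -0.836 -0.548]
```

View pics/top0.png

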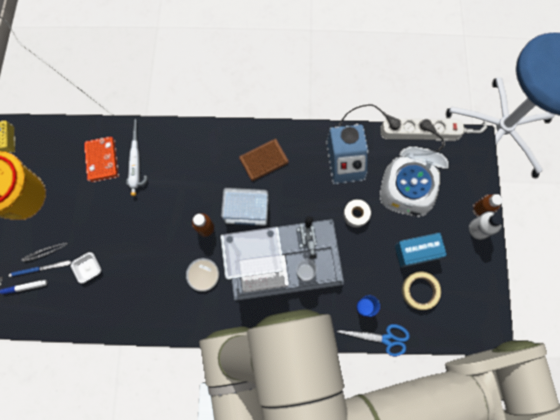

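View pics/side0.png

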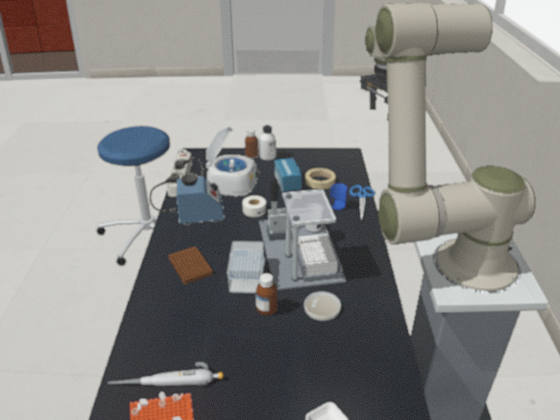

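Run:
```python
from h import *
for n,(x0,y0,x1,y1) in {'top':(190,190,390,330),'side':(220,140,390,320)}.items():
    z=np.load(f'pics/{n}0.npz');im=z['im'];c=im[y0:y1,x0:x1]
    cv2.imwrite(f'pics/{n}0c.png',cv2.resize(c,None,fx=4 if n=='top' else 3.3,fy=4 if n=='top' else 3.3,interpolation=cv2.INTER_CUBIC)[:,:,::-1])
```

```text
(no output)
```

View pics/top0c.png

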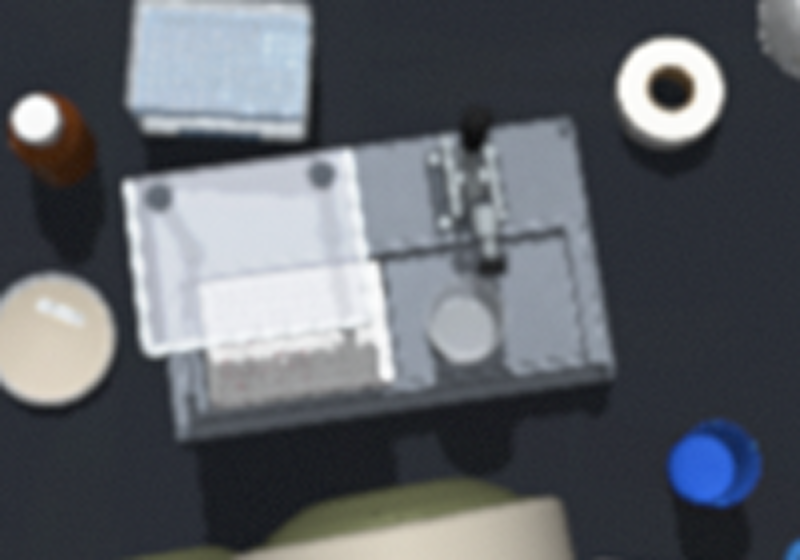

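View pics/side0c.png

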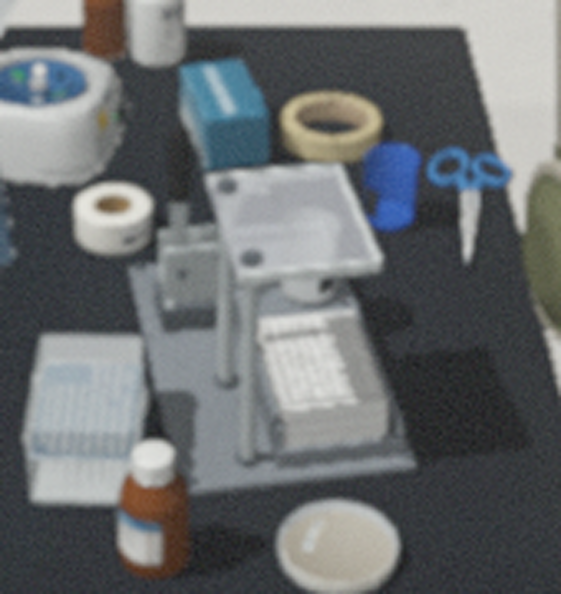

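```bash
cat > fit.py <<'E'
from h import *
from scipy.optimize import least_squares
obs=[('top',333.5,220,130,-84,10),('top',343,284,-60,-84,10),('top',235,299,-60,226,5),('top',226.3,278.8,-22,220,200),('top',220.5,235,85,220,205),('top',278.8,227.5,85,80,205),
('side',345.8,281.5,-60,226,8),('side',260,220.3,130,-84,10),('side',282,192,85,80,205),('side',292.7,224.2,85,220,200),('side',335.8,221.2,-22,220,200),('side',324,190.6,-22,80,205)]
M={n:cam(n) for n in('top','side')}
def F2W(p,P):
    P=np.atleast_2d(np.array(P,float))/1000;c,s=np.cos(p[2]),np.sin(p[2])
    return np.c_[p[0]+c*P[:,0]-s*P[:,1],p[1]+s*P[:,0]+c*P[:,1],P[:,2]]
def res(p): return np.concatenate([proj(M[o[0]],F2W(p,o[3:]))[0]-o[1:3] for o in obs])
if __name__=='__main__':
    r=least_squares(res,[.45,-.05,.1],loss='soft_l1');p=r.x;print(p.round(4),np.degrees(p[2]));print(r.fun.reshape(-1,2).round(1).tolist())
    np.save('fix.npy',p)
    for n,(x0,y0,x1,y1),k in (('top',(190,190,390,330),4),('side',(220,140,390,320),3.3)):
        im=np.load(f'pics/{n}0.npz')['im'][y0:y1,x0:x1,::-1];im=cv2.resize(im,None,fx=k,fy=k,interpolation=cv2.INTER_CUBIC)
        def poly(P,c):
            q=((proj(M[n],F2W(p,P))-[x0,y0]+.5)*k-.5).astype(int);cv2.polylines(im,[q],True,c,1)
        def rect(a,b,c,d,z,col): poly([(a,c,z),(b,c,z),(b,d,z),(a,d,z)],col)
        rect(-60,130,-84,226,10,(0,255,0));rect(-22,85,80,220,195,(0,0,255));rect(-41,41,75,199,52,(255,0,255));rect(-44,44,-62,66,36.5,(255,255,0));rect(53,115,-25,25,92,(0,255,255))
        cv2.imwrite(f'pics/{n}_fit.png',im)
E
python3 fit.py
```

```text
[ 0.4712 -0.1362  0.162 ] 9.28064475531208
[[-0.8, 0.1], [0.4, 1.2], [-1.1, 1.2], [-0.6, 0.2], [0.4, 0.1], [-0.9, 0.2], [-0.0, -1.4], [-0.6, -0.7], [0.4, 0.0], [-1.0, 0.1], [-0.5, -1.0], [-1.4, -2.0]]
```

Run:
```python
from h import *
from fit import *
p=np.load('fix.npy')
m=M['top'];z=np.load('pics/top0.npz');d=z['d']
# beaker top view: depth around
vs,us=np.mgrid[250:290,285:330];dd=d[250:290,285:330]
W=world(m,np.c_[us.ravel(),vs.ravel()],dd.ravel())
c,s=np.cos(p[2]),np.sin(p[2]);R=np.array([[c,-s],[s,c]])
Fx=(W[:,:2]-p[:2])@R
for v in range(256,286,2):
    print(v,[int(round(1000*W[(v-250)*45+(u-285),2])) for u in range(290,326,2)])
k=(W[:,2]>.09)&(W[:,2]<.12)&(np.abs(Fx[:,0])<.06)&(np.abs(Fx[:,1])<.06)
print(k.sum(),(Fx[k].mean(0)*1000).round(1))
print('stack z', [W.shape])
for f in [(-35,100,52),(-35,130,52),(-35,170,52),(-30,0,36.5),(0,-40,36.5),(100,-60,10)]:
    q=proj(m,F2W(p,f))[0].astype(int);print(f,q,world(m,[q],[d[q[1],q[0]]]).round(4),F2W(p,f).round(4))
```

```text
256 [35, 37, 37, 35, 34, 36, 34, 36, 37, 36, 135, 141, 140, 34, 36, 32, 33, 40]
258 [34, 34, 35, 40, 35, 40, 35, 40, 36, 35, 135, 140, 136, 34, 35, 35, 39, 38]
260 [38, 35, 38, 29, 39, 40, 104, 109, 107, 102, 37, 38, 36, 37, 33, 31, 38, 37]
262 [37, 39, 30, 35, 32, 108, 93, 83, 76, 84, 98, 102, 35, 38, 33, 34, 33, 34]
264 [35, 40, 37, 35, 103, 77, 52, 46, 47, 53, 74, 90, 108, 31, 38, 35, 37, 35]
266 [36, 34, 34, 36, 79, 39, 40, 42, 40, 40, 41, 69, 103, 39, 35, 35, 35, 35]
268 [40, 33, 33, 104, 41, 40, 39, 42, 42, 42, 38, 47, 84, 34, 37, 37, 41, 34]
270 [30, 38, 34, 102, 37, 37, 35, 36, 38, 41, 40, 41, 77, 106, 38, 39, 36, 36]
272 [36, 39, 34, 105, 41, 36, 46, 41, 41, 40, 37, 40, 84, 34, 35, 33, 39, 40]
274 [34, 35, 34, 44, 98, 44, 41, 41, 1263, 39, 36, 41, 100, 39, 38, 36, 36, 38]
276 [36, 36, 35, 39, 85, 39, 40, 40, 41, 39, 40, 43, 37, 37, 35, 36, 34, 34]
278 [34, 36, 36, 36, 50, 82, 103, 42, 44, 40, 105, 34, 39, 38, 37, 36, 40, 35]
280 [30, 36, 37, 38, 1263, 38, 58, 76, 78, 63, 41, 35, 33, 42, 35, 34, 30, 40]
282 [36, 33, 35, 37, 35, 41, 37, 38, 40, 30, 41, 42, 43, 43, 46, 41, 43, 39]
284 [41, 36, 29, 48, 42, 47, 43, 42, 37, 46, 45, 32, 20, 17, 12, 11, 17, 11]
91 [-9.  18.5]
stack z [(1800, 3)]
(-35, 100, 52) [277 283] [[ 0.4229 -0.0427  0.0469]] [[ 0.4205 -0.0432  0.052 ]]
(-35, 130, 52) [266 285] [[ 0.4161 -0.0132  0.0522]] [[ 0.4156 -0.0136  0.052 ]]
(-35, 170, 52) [251 287] [[0.4097 0.0274 0.0505]] [[0.4092 0.0259 0.052 ]]
(-30, 0, 36.5) [312 277] [[ 0.4354 -0.1345  0.1048]] [[ 0.4415 -0.1411  0.0365]]
(0, -40, 36.5) [325 264] [[ 0.4796 -0.1738  0.0408]] [[ 0.4776 -0.1757  0.0365]]
(100, -60, 10) [326 231] [[ 0.5798 -0.1787  0.0107]] [[ 0.5795 -0.1793  0.01  ]]
```

View pics/top_fit.png

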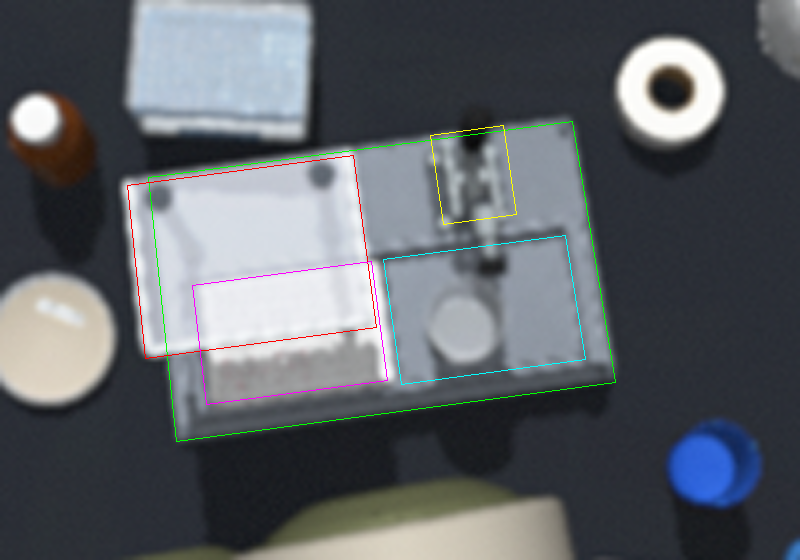

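View pics/side_fit.png

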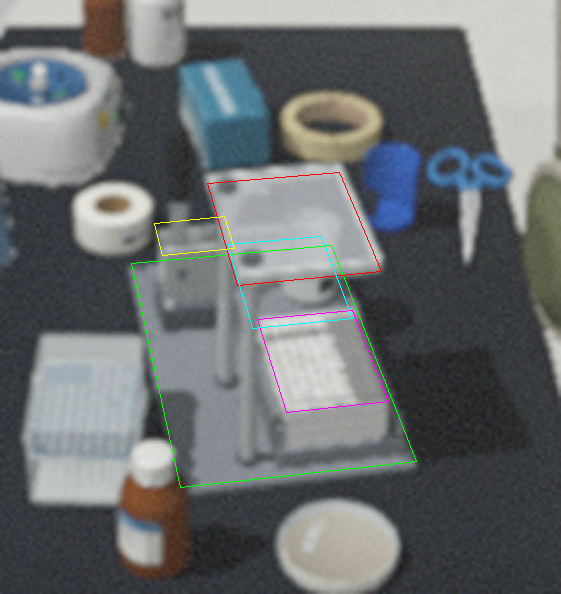

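```bash
python3 -m crank '[{"dz":-4},{"dz":-8},{"dx":3,"dy":-2,"dz":-10,"yaw":2},{"dx":6,"dy":-4,"dz":-12,"yaw":4},{"dx":9,"dy":-6.5,"dz":-13,"yaw":6},{"dx":12,"dy":-9,"dz":-14,"yaw":8},{"dx":15,"dy":-11,"dz":-15,"yaw":10},{"dx":18,"dy":-13,"dz":-16,"yaw":12},{"dx":21,"dy":-15,"dz":-17,"yaw":14},{"dx":24,"dy":-17,"dz":-18,"yaw":15.6}]'
cat >> h.py <<'E'
def st():
    s=arm.observe()
    from scipy.spatial.transform import Rotation as Ro
    R=Ro.from_quat(s['tcp_rot']).as_matrix()
    print('t',round(s['time'],2),'q',np.round(s['q'],4).tolist(),'pos',np.round(s['tool_pos'],4),'\nR',R.round(3).tolist(),'F',np.round(s['contact_force'],1),'w',s['gripper_width'])
    open('log.txt','a').write(repr((list(map(float,s['q'])),list(map(float,s['tool_pos'])),list(map(float,s['tcp_rot']))))+'\n')
    return s,R
E
python3 -c "from h import *;st()"
```

```text
t 0.1 q [-1.3594, 0.3134, 1.4983, -0.0, 1.331, -0.2234] pos [ 0.2211 -0.4759  0.2382] 
R [[0.907, 0.421, -0.0], [0.421, -0.907, 0.001], [0.0, -0.001, -1.0]] F [-0.1  1.1 -0.7] w 0.9956565449818743invalid input
```

```bash
python3 -m crank '[{"dx":0,"dy":0,"dz":-4,"yaw":0},{"dx":0,"dy":0,"dz":-8,"yaw":0},{"dx":3,"dy":-2,"dz":-10,"yaw":2},{"dx":6,"dy":-4,"dz":-12,"yaw":4},{"dx":9,"dy":-6.5,"dz":-13,"yaw":6},{"dx":12,"dy":-9,"dz":-14,"yaw":8},{"dx":15,"dy":-11,"dz":-15,"yaw":10},{"dx":18,"dy":-13,"dz":-16,"yaw":12},{"dx":21,"dy":-15,"dz":-17,"yaw":14},{"dx":24,"dy":-17,"dz":-18,"yaw":15.6}]'
python3 -c "from h import *;st()"
```

```text
time: 0.93
tool_pos: [0.3676, -0.2191, 0.4191]
tcp_rot: [0.997, 0.08, -0.0, -0.0]
contact_force: [-0.1, -0.5, -0.0]
gripper_width: 1.002
t 0.93 q [-0.8128, 0.0306, 1.3748, 0.0, 1.7364, 0.5975] pos [ 0.3676 -0.2191  0.4191] 
R [[0.987, 0.16, -0.0], [0.16, -0.987, 0.0], [-0.0, -0.0, -1.0]] F [-0.1 -0.5 -0. ] w 1.0016939218348657
```

```bash
python3 -m crank '[{"dx":2.5,"dy":-3.3,"dz":0,"yaw":0},{"dx":5,"dy":-6.6,"dz":0,"yaw":0},{"dx":7.5,"dy":-9.9,"dz":0,"yaw":0},{"dx":10,"dy":-13.2,"dz":0,"yaw":0},{"dx":12.5,"dy":-16.5,"dz":0,"yaw":0},{"dx":15,"dy":-19.8,"dz":0,"yaw":0},{"dx":17.5,"dy":-23.1,"dz":0,"yaw":0},{"dx":20,"dy":-26.4,"dz":0,"yaw":0},{"dx":22.5,"dy":-29.7,"dz":0,"yaw":0},{"dx":25,"dy":-33,"dz":0,"yaw":0}]'
python3 -c "from h import *;st()"
python3 -m crank '[{"dx":2,"dy":-3,"dz":0,"yaw":0},{"dx":4,"dy":-6,"dz":0,"yaw":0},{"dx":8,"dy":-6,"dz":0,"yaw":0},{"dx":12,"dy":-6,"dz":0,"yaw":0},{"dx":16,"dy":-6,"dz":0,"yaw":0},{"dx":20,"dy":-6,"dz":0,"yaw":0},{"dx":24,"dy":-6,"dz":0,"yaw":0},{"dx":28,"dy":-6,"dz":0,"yaw":0},{"dx":32,"dy":-6,"dz":0,"yaw":0},{"dx":36,"dy":-6,"dz":0,"yaw":0}]'
python3 -c "from h import *;st()"
```

```text
time: 1.77
tool_pos: [0.5609, 0.1474, 0.4184]
tcp_rot: [0.997, 0.081, -0.0, 0.0]
contact_force: [0.3, -0.3, 1.2]
gripper_width: 1.0
t 1.77 q [0.0551, 0.407, 0.9104, -0.0001, 1.8248, 1.4631] pos [0.5609 0.1474 0.4184] 
R [[0.987, 0.162, -0.001], [0.162, -0.987, -0.0], [-0.001, -0.0, -1.0]] F [ 0.3 -0.3  1.2] w 0.9999048822394808
time: 2.6
tool_pos: [0.7091, 0.2151, 0.357]
tcp_rot: [0.997, 0.081, 0.013, -0.003]
contact_force: [0.6, 0.0, -0.6]
gripper_width: 1.004
t 2.6 q [0.1356, 0.9276, 0.1865, 0.004, 2.0013, 1.5455] pos [0.7091 0.2151 0.357 ] 
R [[0.986, 0.162, 0.025], [0.162, -0.987, 0.007], [0.026, -0.003, -1.0]] F [ 0.6  0.  -0.6] w 1.00362001155682
```

```bash
python3 -m crank '[{"dx":40,"dy":0,"dz":-30,"yaw":0},{"dx":40,"dy":0,"dz":-30,"yaw":0},{"dx":40,"dy":0,"dz":-30,"yaw":0},{"dx":40,"dy":0,"dz":-30,"yaw":0},{"dx":40,"dy":0,"dz":-30,"yaw":0},{"dx":40,"dy":0,"dz":-30,"yaw":0},{"dx":40,"dy":0,"dz":-30,"yaw":0},{"dx":40,"dy":0,"dz":-30,"yaw":0},{"dx":40,"dy":0,"dz":-30,"yaw":0},{"dx":40,"dy":0,"dz":-30,"yaw":0}]'
python3 -c "from h import *;st()"
```

```text
time: 3.43
tool_pos: [0.702, 0.1869, 0.3908]
tcp_rot: [0.996, 0.081, 0.023, -0.005]
contact_force: [-0.8, -0.4, 0.7]
gripper_width: 1.002
t 3.43 q [0.0965, 0.8803, 0.1871, 0.0093, 2.0283, 1.5091] pos [0.702  0.1869 0.3908] 
R [[0.986, 0.162, 0.045], [0.162, -0.987, 0.013], [0.046, -0.005, -0.999]] F [-0.8 -0.4  0.7] w 1.0023214563462601
```

```bash
cat > kin.py <<'E'
import numpy as np
from scipy.spatial.transform import Rotation as Ro
from scipy.optimize import least_squares
def rz(a): return Ro.from_rotvec([0,0,a]).as_matrix()
def ry(a): return Ro.from_rotvec([0,a,0]).as_matrix()
def fk(q,P):
    h,a1,L1,e,L2,off,D=P
    R=rz(q[0]);p=R@np.array([a1,off,h])
    R=R@ry(q[1]);p=p+R@np.array([0,0,L1])
    R=R@ry(q[2]);p=p+R@np.array([e,0,L2])
    R=R@rz(q[3])@ry(q[4])@rz(-q[5]*SG)
    R=R@RT
    p=p+R@np.array([0,0,D]);return p,R
SG=-1;RT=rz(np.pi/2)
if __name__=='__main__':
    L=[eval(l) for l in open('log.txt')]
    for SG in(1,-1):
      for k in(0,1,2,3):
        RT=rz(k*np.pi/2)
        q,p,r=L[1];R=fk(q,[0]*7)[1];print(SG,k,np.abs(R-Ro.from_quat(r).as_matrix()).max().round(3))
    SG=-1
    f=lambda P:np.concatenate([fk(q,P)[0]-p for q,p,r in L])
    s=least_squares(f,[.3,0,.4,0,.4,.116,.3]);print(s.x.round(4),np.abs(s.fun).max())
    f2=lambda P:f([P[0],0,P[1],0,P[2],P[3],P[4]])
    s=least_squares(f2,[.3,.4,.4,.116,.3]);print(s.x.round(4),np.abs(s.fun).max())
E
python3 kin.py
```

```text
1 0 1.964
1 1 0.817
1 2 0.373
1 3 1.201
-1 0 1.147
-1 1 0.0
-1 2 1.147
-1 3 1.974
[ 0.2013 -0.      0.4389  0.039   0.3975  0.1163  0.2479] 2.594493508922824e-10
[0.5601 0.4385 0.401  0.1154 0.6439] 0.012027815954796295
```

```bash
cat > sim.py <<'E'
from kin import *
P=[0.2013,0,0.4389,0.039,0.3975,0.1163,0.2479]
def _P():
    L=[eval(l) for l in open('log.txt')]
    f=lambda P:np.concatenate([fk(q,P)[0]-p for q,p,r in L]);return least_squares(f,P).x
P=_P()
lo=np.array([-2.94,-.97,.187,-1.23,.02,-2.88]);hi=np.array([2.94,2.17,2.56,4.37,3.11,2.88])
vm=np.array([2.39,2.39,3.01,3.14,3.14,3.14])*.7/12
def call(q,rows,w=.5,cap=True,out=None):
    q=np.array(q,float);p0,R0=fk(q,P);tp,tR=p0,R0
    for r in rows:
        gp=p0+R0@np.array(r[:3])/100;gR=R0@rz(np.radians(r[3]))
        p,R=fk(q,P)
        if cap:
            d=gp-p;n=np.linalg.norm(d);tp=p+d*min(1,.0417/max(n,1e-9))
            v=Ro.from_matrix(gR@R.T).as_rotvec();n=np.linalg.norm(v);tR=Ro.from_rotvec(v*min(1,np.radians(7.16)/max(n,1e-9))).as_matrix()@R
        else: tp,tR=gp,gR
        def f(x):
            p,R=fk(x,P);return np.concatenate([(p-tp),w*Ro.from_matrix(tR@R.T).as_rotvec()])
        l=np.maximum(lo,q-vm);u=np.minimum(hi,q+vm)
        l=np.minimum(l,q-1e-6);u=np.maximum(u,q+1e-6)
        q=least_squares(f,np.clip(q,l+1e-7,u-1e-7),bounds=(l,u)).x
        if out is not None: out.append(q)
    return q
def rep(q):
    p,R=fk(q,P);z=R[:,2];print(np.round(q,3).tolist(),'p',p.round(3),'tilt',np.degrees(np.arccos(-z[2])).round(2),'az',np.degrees(np.arctan2(z[1],z[0])).round(1),'tooly',R[:,1].round(2))
if __name__=='__main__':
    L=[eval(l) for l in open('log.txt')]
    rows2=[(2,-3,0,0),(4,-6,0,0)]+[(4*i,-6,0,0) for i in range(2,10)]
    rows3=[(40,0,-30,0)]*10
    for w in(.1,.3,.5,1,2):
      for cap in (True,False):
        print('w',w,cap);rep(call(L[2][0],rows2,w,cap));rep(call(L[3][0],rows3,w,cap))
    print('actual');rep(L[3][0]);rep(L[4][0])
E
python3 sim.py
```

```text
w 0.1 True
[0.128, 0.939, 0.187, 0.114, 1.301, 1.548] p [0.866 0.256 0.41 ] tilt 41.4 az 16.9 tooly [ 0.19 -0.98 -0.09]
[0.095, 0.923, 0.186, 0.255, 0.699, 1.442] p [0.943 0.247 0.554] tilt 77.47 az 15.0 tooly [ 0.24 -0.97 -0.1 ]
w 0.1 False
[0.128, 0.956, 0.187, 0.113, 1.249, 1.542] p [0.879 0.257 0.404] tilt 43.42 az 16.3 tooly [ 0.19 -0.98 -0.08]
[0.091, 0.955, 0.186, 0.403, 0.41, 1.292] p [0.962 0.244 0.597] tilt 92.75 az 14.2 tooly [ 0.25 -0.96 -0.09]
w 0.3 True
[0.136, 0.925, 0.187, 0.017, 1.93, 1.551] p [0.726 0.221 0.36 ] tilt 5.75 az 17.0 tooly [ 0.16 -0.99 -0.01]
[0.095, 0.869, 0.186, 0.023, 1.957, 1.514] p [0.717 0.191 0.401] tilt 7.49 az 15.1 tooly [ 0.16 -0.99 -0.01]
w 0.3 False
[0.127, 0.948, 0.187, 0.055, 1.655, 1.549] p [0.795 0.233 0.358] tilt 20.4 az 16.3 tooly [ 0.17 -0.98 -0.04]
[0.08, 0.84, 0.186, 0.13, 1.292, 1.507] p [0.853 0.216 0.5  ] tilt 47.68 az 14.3 tooly [ 0.19 -0.98 -0.06]
w 0.5 True
[0.138, 0.93, 0.187, 0.006, 1.99, 1.548] p [0.712 0.217 0.355] tilt 2.01 az 17.1 tooly [ 0.16 -0.99 -0.  ]
[0.096, 0.876, 0.186, 0.012, 2.017, 1.51] p [0.704 0.187 0.395] t
[... 701 characters left out ...]
oly [ 0.16 -0.99 -0.01]
w 2 True
[0.138, 0.932, 0.187, 0.0, 2.021, 1.547] p [0.705 0.216 0.353] tilt 0.09 az 19.7 tooly [ 0.16 -0.99 -0.  ]
[0.097, 0.879, 0.186, 0.006, 2.047, 1.508] p [0.697 0.186 0.391] tilt 1.64 az 15.6 tooly [ 0.16 -0.99 -0.  ]
w 2 False
[0.129, 0.972, 0.187, 0.002, 1.972, 1.538] p [0.724 0.212 0.324] tilt 0.65 az 16.7 tooly [ 0.16 -0.99 -0.  ]
[0.083, 0.861, 0.186, 0.011, 2.042, 1.496] p [0.697 0.177 0.405] tilt 3.02 az 15.0 tooly [ 0.16 -0.99 -0.01]
actual
[0.136, 0.928, 0.186, 0.004, 2.001, 1.545] p [0.709 0.215 0.357] tilt 1.52 az 15.7 tooly [ 0.16 -0.99 -0.  ]
[0.097, 0.88, 0.187, 0.009, 2.028, 1.509] p [0.702 0.187 0.391] tilt 2.67 az 15.8 tooly [ 0.16 -0.99 -0.01]
```

```bash
cat > s2.py <<'E'
from sim import *
def ik(p,yaw,q0):
    R=rz(np.radians(yaw))@np.diag([1,-1,-1.])
    f=lambda x:np.concatenate([fk(x,P)[0]-p,.5*Ro.from_matrix(R@fk(x,P)[1].T).as_rotvec()])
    s=least_squares(f,q0,bounds=(lo-1e-3,hi+1e-3));return s.x,np.linalg.norm(s.fun)
L=[eval(l) for l in open('log.txt')];q=np.array(L[-1][0])
for az,r,z in [(15,.6,.4),(50,.6,.4),(80,.6,.4),(100,.6,.4),(80,.65,.5),(80,.5,.5),(100,.5,.6),(60,.5,.6),(-40,.45,.25),(-65,.45,.25),(-65,.45,.15)]:
    j1=np.radians(az)-.19; s=1 if az>0 else 1
    # put j6 at +2.8
    yaw=np.degrees(j1+np.pi/2-2.8)
    q0=np.array([j1,.3,1.2,0,1.6,2.8])
    x,e=ik(np.array([r*np.cos(np.radians(az)),r*np.sin(np.radians(az)),z]),yaw,q0)
    print('---',az,r,z,'err',round(e,4))
    if e>.02: continue
    rep(x)
    for Y in (90,):
      y=x
      for k in range(3):
        y=call(y,[(0,0,0,Y)]*10,.6);rep(y)
E
python3 s2.py
```

```text
--- 15 0.6 0.4 err 0.0
[0.067, 0.454, 0.888, 0.0, 1.8, 2.795] p [0.58  0.155 0.4  ] tilt 0.0 az 14.6 tooly [-0.92 -0.4  -0.  ]
[-0.332, 0.213, 1.315, 0.194, 1.581, 2.88] p [ 0.526 -0.008  0.365] tilt 11.27 az 61.5 tooly [-0.99  0.07 -0.08]
[-0.841, -0.005, 1.822, 0.491, 1.384, 2.88] p [ 0.416 -0.119  0.286] tilt 27.65 az 45.6 tooly [-0.77  0.64 -0.04]
[-1.359, -0.02, 2.302, 0.749, 1.25, 2.88] p [ 0.315 -0.151  0.17 ] tilt 42.89 az 30.5 tooly [-0.18  0.94  0.3 ]
--- 50 0.6 0.4 err 0.0
[0.678, 0.454, 0.888, 0.0, 1.8, 2.795] p [0.386 0.46  0.4  ] tilt 0.0 az 49.4 tooly [-0.52 -0.85 -0.  ]
[0.278, 0.213, 1.315, 0.194, 1.581, 2.88] p [0.435 0.295 0.365] tilt 11.27 az 96.5 tooly [-0.86 -0.51 -0.08]
[-0.231, -0.005, 1.822, 0.491, 1.384, 2.88] p [0.409 0.141 0.286] tilt 27.65 az 80.6 tooly [-1.    0.09 -0.04]
[-0.749, -0.02, 2.302, 0.749, 1.25, 2.88] p [0.345 0.057 0.17 ] tilt 42.89 az 65.5 tooly [-0.69  0.66  0.3 ]
--- 80 0.6 0.4 err 0.0
[1.201, 0.454, 0.888, 0.0, 1.8, 2.795] p [0.104 0.591 0.4  ] tilt nan az 79.2 tooly [-0.02 -1.   -0.  ]
[0.802, 0.213, 1.315, 0.194, 1.581, 2.88] p [0.229 
[... 3563 characters left out ...]
rr 0.0
[-1.396, 0.247, 1.836, -0.0, 1.058, 2.729] p [ 0.19  -0.408  0.15 ] tilt 0.0 az 148.4 tooly [-0.55  0.83  0.  ]
[-1.763, 0.157, 2.153, 0.489, 0.8, 2.88] p [ 0.128 -0.389  0.106] tilt 20.39 az -25.6 tooly [ 0.28  0.96 -0.06]
[-1.934, 0.283, 2.458, 1.348, 0.54, 2.88] p [ 0.119 -0.365  0.035] tilt 33.51 az -45.4 tooly [0.91 0.29 0.29]
[-1.957, 0.701, 2.56, 2.329, 0.745, 2.88] p [ 0.112 -0.358 -0.048] tilt 38.23 az -59.4 tooly [ 0.5  -0.61  0.61]sim.py:26: RuntimeWarning: invalid value encountered in arccos
  p,R=fk(q,P);z=R[:,2];print(np.round(q,3).tolist(),'p',p.round(3),'tilt',np.degrees(np.arccos(-z[2])).round(2),'az',np.degrees(np.arctan2(z[1],z[0])).round(1),'tooly',R[:,1].round(2))
```

```bash
cat > s3.py <<'E'
from sim import *
import sys,time
from multiprocessing import Pool
L=[eval(l) for l in open('log.txt')];Q=np.array(L[-1][0])
def run(seed):
    g=np.random.default_rng(seed)
    q=Q;rowsl=[];zs=[]
    for k in range(3+seed%2):
        if k==0: r=(g.uniform(-30,10),g.uniform(-25,30),g.uniform(-10,15),72)
        else: r=(g.uniform(-30,30),g.uniform(-30,30),g.uniform(-30,5),g.choice([60,90,120]))
        r=tuple(np.round(r));rowsl.append(r);o=[];q=call(q,[r]*10,.6,out=o)
        for x in o: p=fk(x,P)[0];zs.append(p[2] if np.hypot(*p[:2])>.2 else 0)
    p,R=fk(q,P);z=R[:,2];t=np.degrees(np.arccos(-z[2]));a=np.degrees(np.arctan2(z[1],z[0]))
    return t,a,min(zs),rowsl,q.tolist(),p.tolist()
if __name__=='__main__':
    with Pool() as po: res=po.map(run,range(int(sys.argv[1])),chunksize=4)
    ok=[r for r in res if r[2]>.27 and abs(r[1]-9)<22 and 30<r[0]<60]
    print(len(res),len(ok))
    for r in sorted(ok,key=lambda r:abs(r[1]-9)+abs(r[0]-42)+8*len(r[3]))[:8]: print(np.round(r[:3],2),r[3],np.round(r[4],2).tolist(),np.round(r[5],3))
E
nproc; time OMP_NUM_THREADS=1 timeout 550 python3 s3.py 400
```

```text
4
400 5
[31.21 14.4   0.31] [(np.float64(9.0), np.float64(3.0), np.float64(4.0), np.float64(72.0)), (np.float64(17.0), np.float64(-12.0), np.float64(-2.0), np.float64(90.0)), (np.float64(10.0), np.float64(-18.0), np.float64(-18.0), np.float64(120.0))] [-0.7, 0.59, 0.9, 0.45, 1.34, 2.88] [ 0.693 -0.292  0.347]
[33.62 11.46  0.3 ] [(np.float64(-3.0), np.float64(-1.0), np.float64(3.0), np.float64(72.0)), (np.float64(29.0), np.float64(-19.0), np.float64(-4.0), np.float64(60.0)), (np.float64(-27.0), np.float64(-9.0), np.float64(-6.0), np.float64(60.0)), (np.float64(27.0), np.float64(-20.0), np.float64(-16.0), np.float64(120.0))] [-1.14, 0.55, 1.11, 0.58, 1.37, 2.88] [ 0.498 -0.49   0.295]
[35.19 21.29  0.27] [(np.float64(-13.0), np.float64(26.0), np.float64(-3.0), np.float64(72.0)), (np.float64(-26.0), np.float64(-11.0), np.float64(-5.0), np.float64(120.0)), (np.float64(2.0), np.float64(-11.0), np.float64(2.0), np.float64(120.0)), (np.float64(26.0), np.float64(-4.0), np.float64(-16.0), np.float64(90.0))] [-1.73, 0.23, 1.64, 0.52, 1.61, 2.88] [ 0.174 -0.428  0.273]
[31.36 -1.6   0.32] [(np.float64(4.0), np.float64(14.0), np.float64(-10.0), np.float64(72.0)), (np.float64(13.0), np.float64(17.0), np.float64(3.0), np.float64(90.0)), (np.float64(7.0), np.float64(-30.0), np.float64(-22.0), np.float64(90.0)), (np.float64(10.0), np.float64(8.0), np.float64(-1.0), np.float64(120.0))] [-1.73, 0.1, 1.65, 0.54, 1.49, 2.88] [ 0.177 -0.444  0.318]
[32.56 -9.02  0.37] [(np.float64(-6.0), np.float64(2.0), np.float64(2.0), np.float64(72.0)), (np.float64(25.0), np.float64(-26.0), np.float64(-20.0), np.float64(120.0)), (np.float64(25.0), np.float64(-19.0), np.float64(3.0), np.float64(120.0)), (np.float64(-23.0), np.float64(6.0), np.float64(-17.0), np.float64(90.0))] [-1.14, 0.1, 1.49, 0.49, 1.25, 2.88] [ 0.422 -0.374  0.382]
real	1m6.374s
user	4m17.257s
sys	0m0.210s
```

```bash
cat > s4.py <<'E'
from sim import *
import sys
from multiprocessing import Pool
L=[eval(l) for l in open('log.txt')];Q=np.array(L[-1][0])
B=np.array([(9,3,4,72),(17,-12,-2,90),(10,-18,-18,120)],float)
def run(seed):
    g=np.random.default_rng(seed+1000);b=B.copy()
    b[:,:3]+=g.normal(0,9,(3,3));b[1:,3]=g.choice([90,120,140],2);b=b.round();q=Q;zs=[]
    for r in b:
        o=[];q=call(q,[r]*10,.6,out=o)
        for x in o: p=fk(x,P)[0];zs.append(p[2] if np.hypot(*p[:2])>.2 else 0)
    p,R=fk(q,P);z=R[:,2];t=np.degrees(np.arccos(-z[2]));a=np.degrees(np.arctan2(z[1],z[0]))
    return t,a,min(zs),b.tolist(),q.tolist(),p.tolist()
if __name__=='__main__':
    with Pool() as po: res=po.map(run,range(int(sys.argv[1])),chunksize=4)
    ok=[r for r in res if r[2]>.27 and abs(r[1]-9)<22 and 30<r[0]<60]
    print(len(res),len(ok))
    for r in sorted(ok,key=lambda r:abs(r[1]-9)+abs(r[0]-43)*1.5)[:8]: print(np.round(r[:3],2),r[3],np.round(r[4],2).tolist(),np.round(r[5],3))
E
OMP_NUM_THREADS=1 timeout 570 python3 s4.py 1500
```

```text
1500 147
[36.8   9.    0.28] [[16.0, 12.0, 1.0, 72.0], [21.0, -22.0, -1.0, 120.0], [20.0, -18.0, -15.0, 140.0]] [-0.81, 0.68, 0.91, 0.56, 1.21, 2.88] [ 0.695 -0.384  0.296]
[36.5   8.78  0.29] [[16.0, 14.0, -3.0, 72.0], [32.0, -14.0, 1.0, 120.0], [-4.0, -18.0, -22.0, 140.0]] [-0.81, 0.5, 1.09, 0.55, 1.21, 2.88] [ 0.649 -0.335  0.343]
[38.34 13.92  0.29] [[17.0, 1.0, 5.0, 72.0], [19.0, -18.0, -10.0, 140.0], [15.0, -26.0, -9.0, 140.0]] [-0.67, 0.69, 0.92, 0.57, 1.15, 2.88] [ 0.749 -0.293  0.292]
[37.66 12.96  0.29] [[14.0, 8.0, 7.0, 72.0], [21.0, -22.0, -9.0, 120.0], [7.0, -25.0, -23.0, 140.0]] [-0.74, 0.56, 0.99, 0.56, 1.23, 2.88] [ 0.694 -0.306  0.342]
[41.63 19.34  0.28] [[22.0, 3.0, 4.0, 72.0], [15.0, -27.0, -12.0, 140.0], [2.0, -21.0, -6.0, 140.0]] [-0.55, 0.64, 1.06, 0.64, 1.03, 2.88] [ 0.771 -0.188  0.277]
[34.14  8.73  0.28] [[18.0, 8.0, 7.0, 72.0], [16.0, -9.0, -11.0, 140.0], [15.0, -26.0, -20.0, 140.0]] [-0.78, 0.59, 0.87, 0.48, 1.32, 2.88] [ 0.677 -0.35   0.363]
[39.75 17.94  0.27] [[17.0, -5.0, 1.0, 72.0], [26.0, -14.0, -6.0, 140.0], [2.0, -16.0, -3.0, 140.0]] [-0.57, 0.64, 1.06, 0.61, 1.04, 2.88] [ 0.763 -0.203  0.27 ]
[36.39 12.91  0.3 ] [[9.0, 13.0, 3.0, 72.0], [20.0, -6.0, 0.0, 120.0], [-1.0, -16.0, -11.0, 120.0]] [-0.72, 0.57, 1.08, 0.56, 1.14, 2.88] [ 0.694 -0.296  0.298]
```

```bash
python3 -m crank '[{"dx":14,"dy":8,"dz":7,"yaw":72},{"dx":14,"dy":8,"dz":7,"yaw":72},{"dx":14,"dy":8,"dz":7,"yaw":72},{"dx":14,"dy":8,"dz":7,"yaw":72},{"dx":14,"dy":8,"dz":7,"yaw":72},{"dx":14,"dy":8,"dz":7,"yaw":72},{"dx":14,"dy":8,"dz":7,"yaw":72},{"dx":14,"dy":8,"dz":7,"yaw":72},{"dx":14,"dy":8,"dz":7,"yaw":72},{"dx":14,"dy":8,"dz":7,"yaw":72}]'
python3 - <<'E'
from h import *
st()
from sim import *
L=[eval(l) for l in open('log.txt')]
print(L[-2]==L[-1]);a=L[-1][0];b=[l for l in L if l!=L[-1]][-1][0]
rep(call(b,[(14,8,7,72)]*10,.6));rep(a)
q=call(a,[(21,-22,-9,120)]*10,.6);rep(q);q=call(q,[(7,-25,-23,140)]*10,.6);rep(q)
E
```

```text
time: 4.27
tool_pos: [0.7799, 0.1201, 0.2925]
tcp_rot: [0.86, -0.509, 0.034, -0.03]
contact_force: [-0.1, -0.6, 0.6]
gripper_width: 1.003
t 4.27 q [-0.0006, 1.0155, 0.1872, 0.0178, 1.85, 2.645] pos [0.7799 0.1201 0.2925] 
R [[0.48, -0.873, 0.089], [-0.877, -0.48, 0.017], [0.028, -0.086, -0.996]] F [-0.1 -0.6  0.6] w 1.0029166317635358
False
[-0.001, 1.015, 0.187, 0.018, 1.846, 2.636] p [0.781 0.12  0.293] tilt 5.48 az 10.4 tooly [-0.87 -0.49 -0.09]
[-0.001, 1.016, 0.187, 0.018, 1.85, 2.645] p [0.78  0.12  0.292] tilt 5.18 az 10.9 tooly [-0.87 -0.48 -0.09]
[-0.341, 0.94, 0.343, 0.141, 1.616, 2.88] p [ 0.81  -0.127  0.297] tilt 16.02 az 11.1 tooly [-0.96  0.06 -0.27]
[-0.741, 0.569, 0.982, 0.55, 1.236, 2.88] p [ 0.692 -0.31   0.342] tilt 37.0 az 12.7 tooly [-0.7   0.57 -0.42]
```

Simulation matches the arm very well.

```bash
python3 -m crank '[{"dx":21,"dy":-22,"dz":-9,"yaw":120},{"dx":21,"dy":-22,"dz":-9,"yaw":120},{"dx":21,"dy":-22,"dz":-9,"yaw":120},{"dx":21,"dy":-22,"dz":-9,"yaw":120},{"dx":21,"dy":-22,"dz":-9,"yaw":120},{"dx":21,"dy":-22,"dz":-9,"yaw":120},{"dx":21,"dy":-22,"dz":-9,"yaw":120},{"dx":21,"dy":-22,"dz":-9,"yaw":120},{"dx":21,"dy":-22,"dz":-9,"yaw":120},{"dx":21,"dy":-22,"dz":-9,"yaw":120}]'
python3 - <<'E'
from h import *
st()
from sim import *
L=[eval(l) for l in open('log.txt')]
a=L[-1][0];rep(a)
for r in [(7,-25,-23,140),(12,-25,-20,140),(2,-25,-23,140),(7,-30,-23,160),(7,-20,-26,160)]:
    q=call(a,[r]*10,.6);print(r);rep(q)
E
```

```text
time: 5.1
tool_pos: [0.8141, -0.1313, 0.3016]
tcp_rot: [-0.686, 0.717, -0.075, 0.1]
contact_force: [0.4, -0.6, -0.2]
gripper_width: 1.002
t 5.1 q [-0.3341, 1.0122, 0.1874, 0.1088, 1.7145, 2.8797] pos [ 0.8141 -0.1313  0.3016] 
R [[-0.039, -0.968, 0.246], [-0.998, 0.048, 0.028], [-0.039, -0.245, -0.969]] F [ 0.4 -0.6 -0.2] w 1.001969015126055
[-0.334, 1.012, 0.187, 0.109, 1.714, 2.88] p [ 0.814 -0.131  0.302] tilt 14.35 az 6.6 tooly [-0.97  0.05 -0.24]
(7, -25, -23, 140)
[-0.731, 0.593, 0.898, 0.471, 1.291, 2.88] p [ 0.693 -0.32   0.352] tilt 33.7 az 10.0 tooly [-0.74  0.52 -0.43]
(12, -25, -20, 140)
[-0.745, 0.637, 0.86, 0.468, 1.283, 2.88] p [ 0.7   -0.341  0.338] tilt 33.61 az 8.7 tooly [-0.73  0.53 -0.43]
(2, -25, -23, 140)
[-0.706, 0.57, 0.944, 0.485, 1.267, 2.88] p [ 0.696 -0.296  0.35 ] tilt 34.34 az 11.6 tooly [-0.75  0.51 -0.43]
(7, -30, -23, 160)
[-0.723, 0.613, 0.901, 0.493, 1.252, 2.88] p [ 0.706 -0.319  0.341] tilt 35.17 az 9.9 tooly [-0.73  0.53 -0.44]
(7, -20, -26, 160)
[-0.752, 0.54, 0.921, 0.472, 1.325, 2.88] p [ 0.671 -0.319  0.377] tilt 33.7 az 9.6 tooly [-0.74  0.52 -0.43]
```

```bash
python3 -m crank '[{"dx":7,"dy":-30,"dz":-23,"yaw":160},{"dx":7,"dy":-30,"dz":-23,"yaw":160},{"dx":7,"dy":-30,"dz":-23,"yaw":160},{"dx":7,"dy":-30,"dz":-23,"yaw":160},{"dx":7,"dy":-30,"dz":-23,"yaw":160},{"dx":7,"dy":-30,"dz":-23,"yaw":160},{"dx":7,"dy":-30,"dz":-23,"yaw":160},{"dx":7,"dy":-30,"dz":-23,"yaw":160},{"dx":7,"dy":-30,"dz":-23,"yaw":160},{"dx":7,"dy":-30,"dz":-23,"yaw":160}]'
python3 - <<'E'
from h import *
st()
from sim import *
L=[eval(l) for l in open('log.txt')]
a=np.array(L[-1][0]);rep(a)
p=np.load('fix.npy')
# yaw so that tool y horizontal
p0,R=fk(a,P)
for psi in (0,):
    pass
# R@rz(psi): y = -sin x + cos y ; want y_z=0
psi=np.degrees(np.arctan2(R[2,1],R[2,0]));print('yaw for horizontal tool y:',psi,psi-180, psi+180)
for ps in (psi,psi-180):
    y=(R@rz(np.radians(ps)))[:,1];print(ps,y.round(3),np.degrees(np.arctan2(y[1],y[0])))
snap('top','top1');snap('side','side1')
E
```

```text
time: 5.93
tool_pos: [0.7357, -0.3719, 0.3805]
tcp_rot: [-0.559, 0.8, -0.116, 0.186]
contact_force: [0.3, 0.4, 0.2]
gripper_width: 0.999
t 5.93 q [-0.6991, 0.9275, 0.1873, 0.2989, 1.6893, 2.8798] pos [ 0.7357 -0.3719  0.3805] 
R [[-0.306, -0.851, 0.427], [-0.937, 0.348, 0.023], [-0.168, -0.393, -0.904]] F [0.3 0.4 0.2] w 0.9993025207195131
[-0.699, 0.927, 0.187, 0.299, 1.689, 2.88] p [ 0.736 -0.372  0.381] tilt 25.3 az 3.1 tooly [-0.85  0.35 -0.39]
yaw for horizontal tool y: -113.20626558870626 -293.2062655887063 66.79373441129374
-113.20626558870626 [ 0.054 -0.999  0.   ] -86.89035215290092
-293.2062655887063 [-0.054  0.999 -0.   ] 93.10964784709913
```

View pics/side1.png

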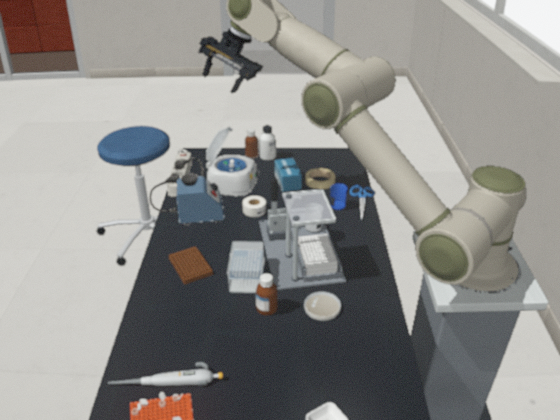

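View pics/top1.png

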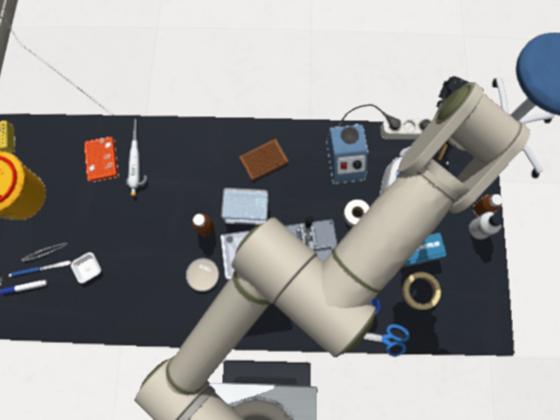

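```bash
cat > s5.py <<'E'
from sim import *
from multiprocessing import Pool
L=[eval(l) for l in open('log.txt')];Q=np.array(L[-1][0]);R0=fk(Q,P)[1]
def run(seed):
    g=np.random.default_rng(seed);d=g.uniform([-40,-25,-20],[5,40,12]);b=(R0.T@d).round();r=(*b,float(g.choice([90,140,170])))
    o=[];q=call(Q,[r]*10,.6,out=o);p,R=fk(q,P);z=R[:,2]
    return np.degrees(np.arccos(-z[2])),np.degrees(np.arctan2(z[1],z[0])),min(fk(x,P)[0][2] for x in o),r,q,p
if __name__=='__main__':
    with Pool() as po: res=po.map(run,range(500))
    ok=[r for r in res if r[2]>.24 and np.hypot(*r[5][:2])>.3]
    for r in sorted(ok,key=lambda r:abs(r[1]-9)*.7+abs(r[0]-42)*1.5)[:8]: print(np.round(r[:3],2),r[3],np.round(r[4],2).tolist(),np.round(r[5],3))
E
OMP_NUM_THREADS=1 python3 s5.py
```

```text
[42.11  9.38  0.33] (np.float64(-7.0), np.float64(12.0), np.float64(-8.0), 90.0) [-0.97, 0.23, 1.53, 0.73, 1.14, 2.88] [ 0.533 -0.306  0.332]
[42.24  9.31  0.28] (np.float64(-2.0), np.float64(13.0), np.float64(-1.0), 90.0) [-0.94, 0.35, 1.51, 0.77, 1.05, 2.88] [ 0.564 -0.325  0.279]
[42.39  9.05  0.26] (np.float64(-1.0), np.float64(13.0), np.float64(1.0), 90.0) [-0.93, 0.39, 1.5, 0.78, 1.02, 2.88] [ 0.575 -0.33   0.264]
[42.3   8.74  0.28] (np.float64(-0.0), np.float64(12.0), np.float64(-1.0), 90.0) [-0.96, 0.38, 1.47, 0.76, 1.06, 2.88] [ 0.568 -0.344  0.281]
[42.05  7.75  0.33] (np.float64(6.0), np.float64(16.0), np.float64(-9.0), 170.0) [-1.13, 0.28, 1.47, 0.74, 1.24, 2.88] [ 0.484 -0.385  0.332]
[41.59  9.63  0.31] (np.float64(-5.0), np.float64(14.0), np.float64(-6.0), 90.0) [-0.98, 0.25, 1.56, 0.74, 1.12, 2.88] [ 0.53  -0.309  0.313]
[41.56  9.61  0.27] (np.float64(-2.0), np.float64(15.0), np.float64(-1.0), 90.0) [-0.95, 0.33, 1.55, 0.76, 1.04, 2.88] [ 0.55  -0.319  0.273]
[42.02  7.01  0.25] (np.float64(9.0), np.float64(16.0), np.float64(1.0), 140.0) [-1.07, 0.43, 1.47, 0.79, 1.07, 2.88] [ 0.531 -0.402  0.248]
```

```bash
python3 -m crank '[{"dx":-7,"dy":12,"dz":-8,"yaw":90},{"dx":-7,"dy":12,"dz":-8,"yaw":90},{"dx":-7,"dy":12,"dz":-8,"yaw":90},{"dx":-7,"dy":12,"dz":-8,"yaw":90},{"dx":-7,"dy":12,"dz":-8,"yaw":90},{"dx":-7,"dy":12,"dz":-8,"yaw":90},{"dx":-7,"dy":12,"dz":-8,"yaw":90},{"dx":-7,"dy":12,"dz":-8,"yaw":90},{"dx":-7,"dy":12,"dz":-8,"yaw":90},{"dx":-7,"dy":12,"dz":-8,"yaw":90}]'
cat > now.py <<'E'
from h import *
s,_=st()
from sim import *
a=np.array(s['q']);rep(a);p=np.load('fix.npy')
p0,R=fk(a,P);print('fkerr',np.abs(p0-s['tool_pos']).max())
psi=np.degrees(np.arctan2(R[2,1],R[2,0]))
for ps in (psi,psi-180,psi+180):
    y=(R@rz(np.radians(ps)))[:,1];print('yaw->horizontal',round(ps,1),y.round(3),np.degrees(np.arctan2(y[1],y[0])).round(1))
E
python3 now.py
```

```text
time: 6.87
tool_pos: [0.546, -0.3005, 0.3462]
tcp_rot: [-0.318, 0.88, -0.069, 0.345]
contact_force: [0.2, -0.4, -0.1]
gripper_width: 0.998
t 6.87 q [-0.9344, 0.2341, 1.4804, 0.6932, 1.1448, 2.8798] pos [ 0.546  -0.3005  0.3462] 
R [[-0.559, -0.513, 0.651], [-0.608, 0.788, 0.098], [-0.563, -0.342, -0.752]] F [ 0.2 -0.4 -0.1] w 0.9982607845805574
[-0.934, 0.234, 1.48, 0.693, 1.145, 2.88] p [ 0.546 -0.3    0.346] tilt 41.2 az 8.5 tooly [-0.51  0.79 -0.34]
fkerr 6.161737786669619e-14
yaw->horizontal -148.8 [ 0.148 -0.989 -0.   ] -81.5
yaw->horizontal -328.8 [-0.148  0.989 -0.   ] 98.5
yaw->horizontal 31.2 [-0.148  0.989  0.   ] 98.5
```

```bash
cat > geo.py <<'E'
from h import *
from sim import *
from fit import F2W,M
fp=np.load('fix.npy')
def W2F(X):
    X=np.atleast_2d(X);c,s=np.cos(fp[2]),np.sin(fp[2]);d=X[:,:2]-fp[:2];return np.c_[d@np.array([[c,-s],[s,c]]),X[:,2]]*1000
def ray(n,uv,z):
    m=M[n];C=-m['R'].T@m['t'];d=world(m,[uv],[1.])[0]-C;return C+d*(z-C[2])/d[2]
def ikR(p,R,q0):
    f=lambda x:np.concatenate([fk(x,P)[0]-p,.5*Ro.from_matrix(R@fk(x,P)[1].T).as_rotvec()])
    s=least_squares(f,np.clip(q0,lo+1e-3,hi-1e-3),bounds=(lo-1e-3,hi+1e-3));return s.x,np.linalg.norm(s.fun)
E
python3 - <<'E'
from geo import *
for uv in((305.4,270.9),(306,270.3)): print('beaker',W2F(ray('top',uv,.1065)))
L=[eval(l) for l in open('log.txt')];q=np.array(L[-1][0]);p0,R0=fk(q,P);R1=R0@rz(np.radians(-148.8))
print(R1.round(3).tolist());print('cur F',W2F(p0))
qq=q.copy();qq[5]-=2.597
for name,f in dict(pre=(-60,18,130),beak=(0,18,70),up=(0,18,180),place=(0,-170,70),mag0=(-20,225,46),mag0up=(-60,225,60),mag1=(-10,70,46),hand0=(60,0,172),hand1=(180,0,90),hand2=(200,0,78)).items():
    x,e=ikR(F2W(fp,f)[0],R1,qq);print(name,F2W(fp,f).round(3),x.round(2),round(e,4))
E
```

```text
beaker [[-17.11097833  22.32137772 106.5       ]]
beaker [[-15.7670612   20.54255842 106.5       ]]
[[0.744, 0.149, 0.651], [0.112, -0.989, 0.098], [0.659, 0.0, -0.752]]
cur F [[  47.37599321 -174.14450718  346.18576239]]
pre [[ 0.409 -0.128  0.13 ]] [-0.96  0.07  2.34  1.12  0.71 -0.43] 0.0
beak [[ 0.468 -0.118  0.07 ]] [-0.79  0.33  2.26  1.46  0.56 -0.67] 0.0
up [[ 0.468 -0.118  0.18 ]] [-0.79  0.06  2.17  0.98  0.69 -0.07] 0.0
place [[ 0.499 -0.304  0.07 ]] [-1.02  0.53  1.89  1.1   0.75 -0.46] 0.0
mag0 [[0.415 0.083 0.046]] [-0.24  0.31  2.48  2.48  0.41 -1.25] 0.0
mag0up [[0.376 0.076 0.06 ]] [-0.29  0.19  2.56  2.32  0.39 -1.14] 0.0091
mag1 [[ 0.45  -0.069  0.046]] [-0.71  0.36  2.36  1.75  0.53 -0.92] 0.0
hand0 [[ 0.53  -0.127  0.172]] [-0.68  0.2   2.02  0.98  0.63  0.  ] 0.0
hand1 [[ 0.649 -0.107  0.09 ]] [-0.5   0.55  1.78  1.12  0.45 -0.03] 0.0
hand2 [[ 0.669 -0.104  0.078]] [-0.47  0.6   1.73  1.12  0.44 -0.01] 0.0
```

Run:
```python
from geo import *
print('foot',W2F(ray('top',(305.4,270.9),.0375)))
z=np.load('pics/top0.npz');d=z['d'];vs,us=np.mgrid[252:292,285:330]
W=world(M['top'],np.c_[us.ravel(),vs.ravel()],d[252:292,285:330].ravel());F=W2F(W)
k=(F[:,2]>70)&(F[:,2]<112)&(np.abs(F[:,0]+5)<60)&(F[:,1]<70)
G=F[k]
def f(p): 
    r=22+5*(G[:,2]-36.5)/70; return np.hypot(G[:,0]-p[0],G[:,1]-p[1])-p[2]-5*(G[:,2]-106.5)/70
s=least_squares(f,[-5,18,27],loss='soft_l1',f_scale=2);print(len(G),s.x.round(1),np.abs(s.fun).mean())
im=z['im'][245:300,280:335];cv2.imwrite('pics/bk.png',cv2.resize(im,None,fx=10,fy=10,interpolation=cv2.INTER_CUBIC)[:,:,::-1])
```

```text
foot [[-9.01395168 17.93425485 37.5       ]]
126 [-13.7  20.9  25.4] 0.753944739048208
```

View pics/bk.png

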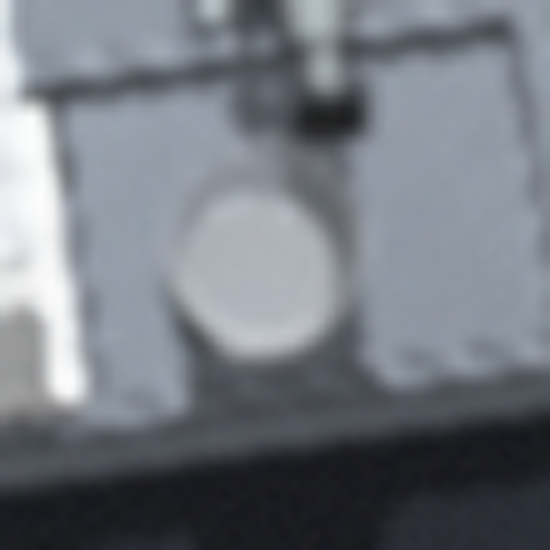

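Run:
```python
from geo import *
for n,uv,z in [('carton TL',(400,241),.06),('carton BL',(403,264),.06),('carton BR',(446,257),.06),('carton TR',(441,234),.06),('blue',(368,306),.07),('tape L',(402,292),.025),('roll',(357,213),.032),('roll near',(357,228),.032),('roll L',(343,213),.032)]:
    print(n,W2F(ray('top',uv,z)).round(0))
```

```text
carton TL [[  35. -252.   60.]]
carton BL [[ -29. -248.   60.]]
carton BR [[ -26. -370.   60.]]
carton TR [[  39. -370.   60.]]
blue [[-127. -131.   70.]]
tape L [[-102. -240.   25.]]
roll [[ 136. -153.   32.]]
roll near [[  93. -146.   32.]]
roll L [[ 142. -113.   32.]]
```

```bash
cat > d.py <<'E'
import sys
from geo import *
def cur():
    s=arm.observe();return fk(np.array(s['q']),P),s
def delta(*targets):
    (p,R),s=cur();print('t',round(s['time'],2),'curF',W2F(p).round(1)[0],'F',np.round(s['contact_force'],1),'w',round(s['gripper_width'],3),'tilt',np.degrees(np.arccos(-R[2,2])).round(1),'y',R[:,1].round(3))
    for t in targets: print(t,'-> cm',((R.T@(F2W(fp,t)[0]-p))*100).round(2))
if __name__=='__main__':
    delta(*[tuple(map(float,a.split(','))) for a in sys.argv[1:]])
E
python3 d.py=x 2>/dev/null; python3 d.py -- 2>/dev/null
python3 - <<'E'
from d import *
delta((0,-90,270),(-49,20,127))
E
```

```text
t 6.87 curF [  47.4 -174.1  346.2] F [ 0.2 -0.4 -0.1] w 0.998 tilt 41.2 y [-0.513  0.788 -0.342]
(0, -90, 270) -> cm [ 3.08 11.63  2.54]
(-49, 20, 127) -> cm [ 8.71 27.84  9.98]
```

```bash
python3 -m crank '[{"dx":0.3,"dy":1.2,"dz":0.3,"yaw":-7.1},{"dx":0.6,"dy":2.4,"dz":0.5,"yaw":-14.2},{"dx":0.9,"dy":3.6,"dz":0.8,"yaw":-21.3},{"dx":1.2,"dy":4.8,"dz":1,"yaw":-28.4},{"dx":1.5,"dy":6,"dz":1.3,"yaw":-35.5},{"dx":1.8,"dy":7.2,"dz":1.5,"yaw":-42.6},{"dx":2.1,"dy":8.4,"dz":1.8,"yaw":-49.7},{"dx":2.4,"dy":9.6,"dz":2,"yaw":-56.8},{"dx":2.7,"dy":10.6,"dz":2.3,"yaw":-63.9},{"dx":3,"dy":11.6,"dz":2.5,"yaw":-71}]'
python3 - <<'E'
from d import *
delta((-55,20,140))
E
python3 now.py
```

```text
time: 7.7
tool_pos: [0.486, -0.2247, 0.2704]
tcp_rot: [0.773, -0.528, 0.257, -0.239]
contact_force: [-0.1, -0.7, -0.5]
gripper_width: 1.004
t 7.7 curF [  0.4 -89.7 270.4] F [-0.1 -0.7 -0.5] w 1.004 tilt 41.1 y [-0.694 -0.327 -0.641]
(-55, 20, 140) -> cm [-13.46  10.13   6.11]
t 7.7 q [-0.9419, 0.084, 1.8603, 0.7784, 0.9806, 1.4499] pos [ 0.486  -0.2247  0.2704] 
R [[0.31, -0.694, 0.65], [-0.94, -0.327, 0.099], [0.144, -0.641, -0.754]] F [-0.1 -0.7 -0.5] w 1.0043637788970954
[-0.942, 0.084, 1.86, 0.778, 0.981, 1.45] p [ 0.486 -0.225  0.27 ] tilt 41.07 az 8.6 tooly [-0.69 -0.33 -0.64]
fkerr 5.81756864903582e-14
yaw->horizontal -77.3 [ 0.15  -0.989 -0.   ] -81.4
yaw->horizontal -257.3 [-0.15   0.989  0.   ] 98.6
yaw->horizontal 102.7 [-0.15   0.989 -0.   ] 98.6
```

```bash
python3 -m crank '[{"dx":-0.5,"dy":0.4,"dz":0.2,"yaw":-7.1},{"dx":-1.2,"dy":0.9,"dz":0.5,"yaw":-14.2},{"dx":-2.2,"dy":1.6,"dz":1,"yaw":-21.3},{"dx":-3.4,"dy":2.5,"dz":1.5,"yaw":-28.4},{"dx":-4.8,"dy":3.6,"dz":2.2,"yaw":-35.5},{"dx":-6.5,"dy":4.9,"dz":3,"yaw":-42.6},{"dx":-8.3,"dy":6.2,"dz":3.8,"yaw":-49.7},{"dx":-10.2,"dy":7.6,"dz":4.6,"yaw":-56.8},{"dx":-12,"dy":9,"dz":5.4,"yaw":-63.9},{"dx":-13.5,"dy":10.1,"dz":6.1,"yaw":-71}]'
python3 - <<'E'
from d import *
delta((-48,20,125),(0.5,20,69.7))
snap('side','side2');snap('top','top2')
E
python3 now.py
```

```text
time: 8.53
tool_pos: [0.4148, -0.1251, 0.1421]
tcp_rot: [0.936, 0.004, 0.347, -0.051]
contact_force: [1.4, -0.3, 0.2]
gripper_width: 1.0
t 8.53 curF [-53.8  20.1 142.1] F [ 1.4 -0.3  0.2] w 1.0 tilt 41.1 y [ 0.043 -0.995 -0.093]
(-48, 20, 125) -> cm [-0.68  0.1   1.67]
(0.5, 20, 69.7) -> cm [-0.66  0.04  9.03]
t 8.63 q [-0.9382, 0.046, 2.3208, 1.0779, 0.7226, -0.1977] pos [ 0.4143 -0.1241  0.1413] 
R [[0.761, 0.041, 0.648], [-0.033, -0.994, 0.102], [0.648, -0.099, -0.755]] F [-0.3  0.8 -0.4] w 0.998976759685079
[-0.938, 0.046, 2.321, 1.078, 0.723, -0.198] p [ 0.414 -0.124  0.141] tilt 40.98 az 8.9 tooly [ 0.04 -0.99 -0.1 ]
fkerr 5.075107001317747e-14
yaw->horizontal -8.7 [ 0.155 -0.988 -0.   ] -81.1
yaw->horizontal -188.7 [-0.155  0.988 -0.   ] 98.9
yaw->horizontal 171.3 [-0.155  0.988 -0.   ] 98.9
```

View pics/side2.png

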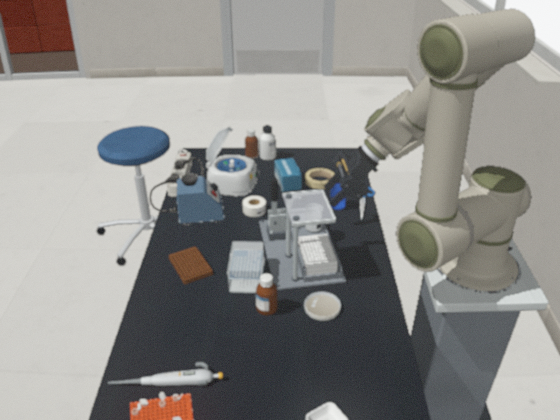

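View pics/top2.png

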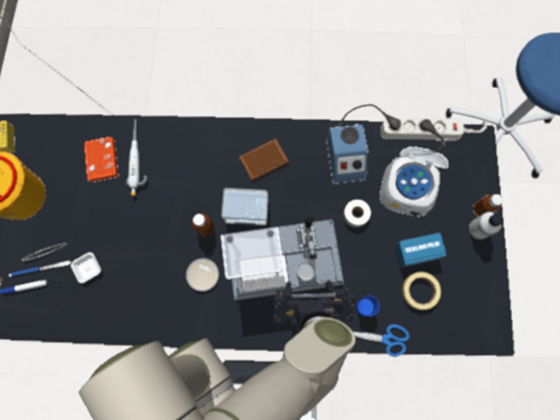

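```bash
python3 -m crank '[{"dx":0,"dy":0,"dz":0,"yaw":-5},{"dx":-0.3,"dy":0,"dz":0.2,"yaw":-8.7},{"dx":-0.6,"dy":0,"dz":1.5,"yaw":-8.7},{"dx":-0.6,"dy":0,"dz":3,"yaw":-8.7},{"dx":-0.6,"dy":0,"dz":4.5,"yaw":-8.7},{"dx":-0.6,"dy":0,"dz":6,"yaw":-8.7},{"dx":-0.6,"dy":0,"dz":7.2,"yaw":-8.7},{"dx":-0.6,"dy":0,"dz":8,"yaw":-8.7},{"dx":-0.6,"dy":0,"dz":8.5,"yaw":-8.7},{"dx":-0.6,"dy":0,"dz":8.5,"yaw":-8.7}]'
python3 - <<'E'
from d import *
delta((0.5,20,69.7))
im,_=snap('top','top3');cv2.imwrite('pics/top3c.png',cv2.resize(im[230:330,230:370],None,fx=5,fy=5,interpolation=cv2.INTER_CUBIC)[:,:,::-1])
im,_=snap('side','side3');cv2.imwrite('pics/side3c.png',cv2.resize(im[160:290,250:390],None,fx=4,fy=4,interpolation=cv2.INTER_CUBIC)[:,:,::-1])
E
python3 now.py
```

```text
time: 9.47
tool_pos: [0.467, -0.1183, 0.075]
tcp_rot: [0.934, 0.071, 0.35, -0.026]
contact_force: [-0.1, -0.4, 0.3]
gripper_width: 0.999
t 9.47 curF [-1.2 18.3 75. ] F [-0.1 -0.4  0.3] w 0.999 tilt 41.1 y [ 0.15  -0.989  0.001]
(0.5, 20, 69.7) -> cm [-0.22 -0.17  0.51]
t 9.57 q [-0.7897, 0.3151, 2.2611, 1.4302, 0.5657, -0.6361] pos [ 0.4664 -0.1184  0.0754] 
R [[0.744, 0.151, 0.651], [0.115, -0.989, 0.098], [0.658, 0.002, -0.753]] F [0.5 0.4 0.4] w 1.002197158114842
[-0.79, 0.315, 2.261, 1.43, 0.566, -0.636] p [ 0.466 -0.118  0.075] tilt 41.14 az 8.5 tooly [ 0.15 -0.99  0.  ]
fkerr 2.886579864025407e-14
yaw->horizontal 0.2 [ 0.148 -0.989 -0.   ] -81.5
yaw->horizontal -179.8 [-0.148  0.989  0.   ] 98.5
yaw->horizontal 180.2 [-0.148  0.989 -0.   ] 98.5
```

View pics/top3c.png

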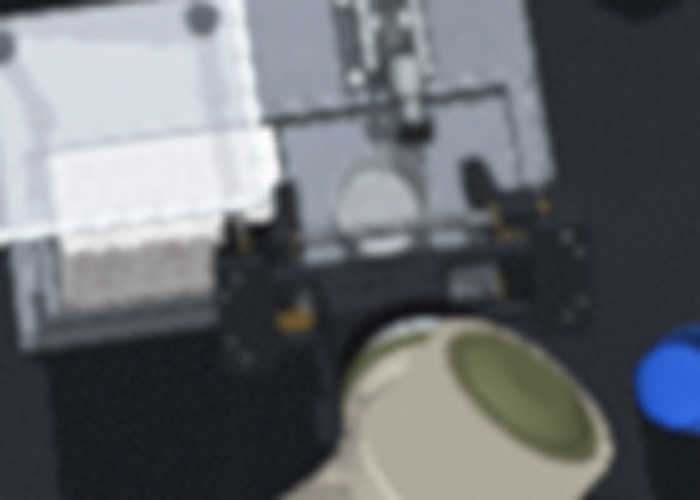

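View pics/side3c.png

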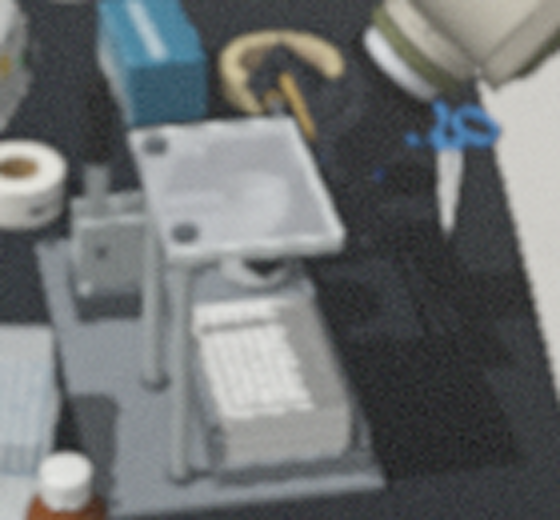

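```bash
python3 -m crank '[{"dx":-0.2,"dy":-0.1,"dz":0.5,"yaw":0},{"dx":-0.2,"dy":-0.1,"dz":0.5,"yaw":0},{"dx":-0.2,"dy":-0.1,"dz":0.5,"yaw":0},{"dx":-0.2,"dy":-0.1,"dz":0.5,"yaw":0},{"dx":-0.2,"dy":-0.1,"dz":0.5,"yaw":0},{"dx":-0.2,"dy":-0.1,"dz":0.5,"yaw":0},{"dx":-0.2,"dy":-0.1,"dz":0.5,"yaw":0},{"dx":-0.2,"dy":-0.1,"dz":0.5,"yaw":0},{"dx":-0.2,"dy":-0.1,"dz":0.5,"yaw":0},{"dx":-0.2,"dy":-0.1,"dz":0.5,"yaw":0}]' 1 8
python3 - <<'E'
from d import *
delta((-25,19,100),(-35,19,107),(-35,-120,107),(-35,-165,107),(-8,-165,50))
im,_=snap('top','top4');cv2.imwrite('pics/top4c.png',cv2.resize(im[230:330,230:370],None,fx=5,fy=5,interpolation=cv2.INTER_CUBIC)[:,:,::-1])
E
```

```text
time: 10.4
tool_pos: [0.4677, -0.1171, 0.07]
tcp_rot: [0.934, 0.072, 0.35, -0.025]
contact_force: [-1.8, -0.6, 5.3]
gripper_width: 0.58
t 10.4 curF [-0.3 19.4 70. ] F [-1.8 -0.6  5.3] w 0.58 tilt 41.1 y [ 0.151 -0.988  0.003]
(-25, 19, 100) -> cm [ 0.11  0.08 -3.89]
(-35, 19, 107) -> cm [-0.18  0.09 -5.07]
(-35, -120, 107) -> cm [-0.1  13.99 -4.95]
(-35, -165, 107) -> cm [-0.07 18.49 -4.91]
(-8, -165, 50) -> cm [-1.79 18.44  1.16]
```

View pics/top4c.png

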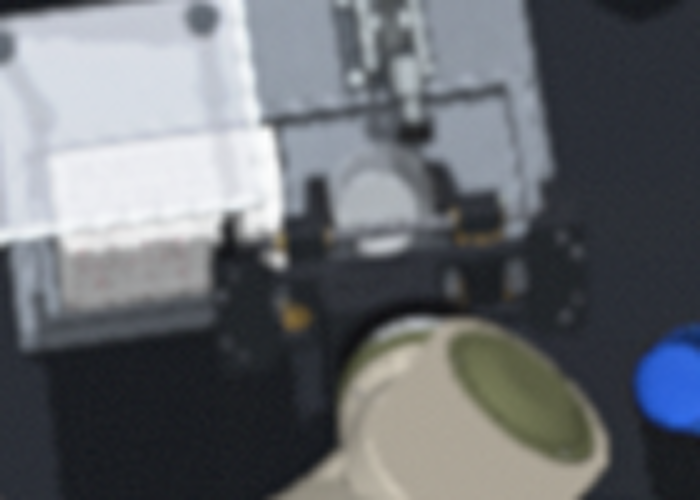

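```bash
python3 -m crank '[{"dx":0,"dy":0,"dz":-0.8,"yaw":0},{"dx":0,"dy":0,"dz":-2,"yaw":0},{"dx":0,"dy":0,"dz":-3.5,"yaw":0},{"dx":0,"dy":0.5,"dz":-4.6,"yaw":0},{"dx":0,"dy":2,"dz":-5,"yaw":0},{"dx":0,"dy":4.5,"dz":-5,"yaw":0},{"dx":0,"dy":7.5,"dz":-5,"yaw":0},{"dx":0,"dy":10.5,"dz":-5,"yaw":0},{"dx":0,"dy":13.5,"dz":-5,"yaw":0},{"dx":0,"dy":16,"dz":-5,"yaw":0}]'
python3 - <<'E'
from d import *
delta((-8,-167,60),(-8,-167,50),(-8,-167,34))
im,_=snap('top','top5');cv2.imwrite('pics/top5c.png',cv2.resize(im[200:340,260:440],None,fx=4,fy=4,interpolation=cv2.INTER_CUBIC)[:,:,::-1])
im,_=snap('side','side5');cv2.imwrite('pics/side5c.png',cv2.resize(im[120:260,250:400],None,fx=4,fy=4,interpolation=cv2.INTER_CUBIC)[:,:,::-1])
E
```

```text
time: 11.28
tool_pos: [0.4591, -0.2819, 0.1074]
tcp_rot: [0.934, 0.071, 0.35, -0.025]
contact_force: [-0.1, 0.5, -1.2]
gripper_width: 0.58
t 11.28 curF [ -35.4 -141.8  107.4] F [-0.1  0.5 -1.2] w 0.58 tilt 41.0 y [ 0.151 -0.989  0.003]
(-8, -167, 60) -> cm [-1.03  2.48  5.39]
(-8, -167, 50) -> cm [-1.69  2.48  6.15]
(-8, -167, 34) -> cm [-2.74  2.47  7.35]
```

View pics/top5c.png

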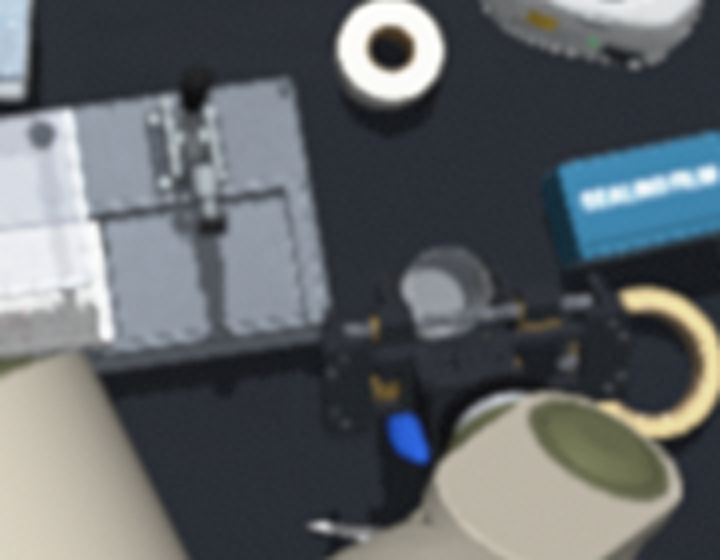

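View pics/side5c.png

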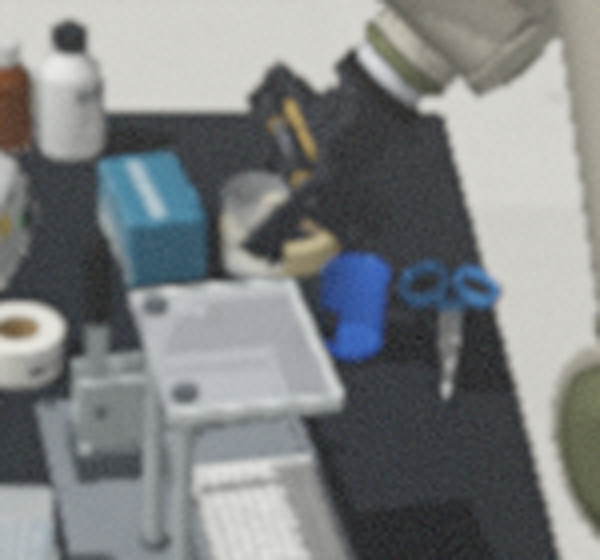

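```bash
python3 -m crank '[{"dx":0,"dy":1,"dz":0.7,"yaw":0},{"dx":-0.2,"dy":2,"dz":1.7,"yaw":0},{"dx":-0.6,"dy":2.5,"dz":2.8,"yaw":0},{"dx":-1,"dy":2.5,"dz":3.8,"yaw":0},{"dx":-1.4,"dy":2.5,"dz":4.8,"yaw":0},{"dx":-1.8,"dy":2.5,"dz":5.8,"yaw":0},{"dx":-2.1,"dy":2.5,"dz":6.4,"yaw":0},{"dx":-2.3,"dy":2.5,"dz":6.8,"yaw":0},{"dx":-2.4,"dy":2.5,"dz":7,"yaw":0},{"dx":-2.5,"dy":2.5,"dz":7.1,"yaw":0}]'
python3 - <<'E'
from d import *
delta((-8,-167,34),(-8,-167,33))
im,d=snap('side','side6');cv2.imwrite('pics/side6c.png',cv2.resize(im[120:240,270:390],None,fx=5,fy=5,interpolation=cv2.INTER_CUBIC)[:,:,::-1])
E
```

```text
time: 12.22
tool_pos: [0.4906, -0.3004, 0.0378]
tcp_rot: [0.934, 0.072, 0.35, -0.026]
contact_force: [0.2, -0.3, -0.8]
gripper_width: 0.581
t 12.22 curF [  -7.3 -165.1   37.8] F [ 0.2 -0.3 -0.8] w 0.581 tilt 41.1 y [ 0.152 -0.988  0.002]
(-8, -167, 34) -> cm [-0.3   0.19  0.24]
(-8, -167, 33) -> cm [-0.37  0.19  0.32]
```

View pics/side6c.png

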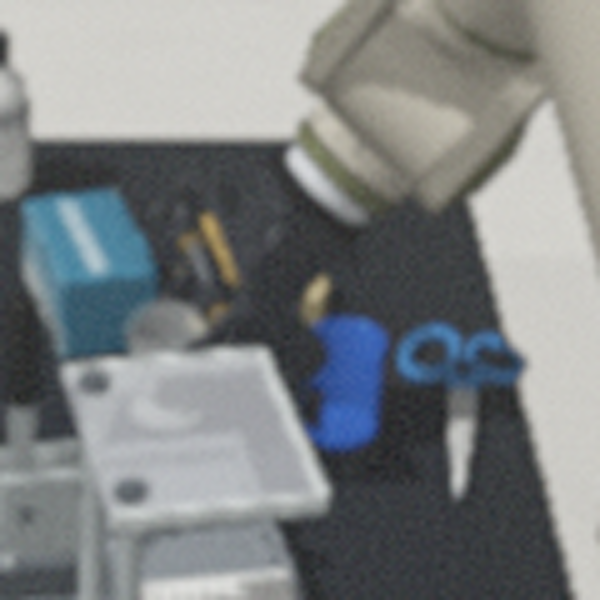

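```bash
python3 -m crank '[{"dx":-0.05,"dy":0,"dz":0.06,"yaw":0},{"dx":-0.1,"dy":0,"dz":0.12,"yaw":0},{"dx":-0.15,"dy":0,"dz":0.17,"yaw":0},{"dx":-0.2,"dy":0,"dz":0.23,"yaw":0},{"dx":-0.25,"dy":0,"dz":0.28,"yaw":0},{"dx":-0.27,"dy":0,"dz":0.31,"yaw":0},{"dx":-0.27,"dy":0,"dz":0.31,"yaw":0},{"dx":-0.27,"dy":0,"dz":0.31,"yaw":0},{"dx":-0.27,"dy":0,"dz":0.31,"yaw":0},{"dx":-0.27,"dy":0,"dz":0.31,"yaw":0}]'
python3 -c "
from d import *
delta((-8,-167,33))"
```

```text
time: 13.1
tool_pos: [0.4906, -0.3007, 0.0339]
tcp_rot: [0.934, 0.072, 0.35, -0.025]
contact_force: [-0.2, -0.0, -0.8]
gripper_width: 0.575
t 13.1 curF [  -7.3 -165.5   33.9] F [-0.2 -0.  -0.8] w 0.575 tilt 41.1 y [ 0.151 -0.988  0.003]
(-8, -167, 33) -> cm [-0.11  0.16  0.02]
```

```bash
python3 -m crank '[{"dx":-0.05,"dy":0,"dz":0.06,"yaw":0},{"dx":-0.1,"dy":0,"dz":0.12,"yaw":0},{"dx":-0.13,"dy":0,"dz":0.15,"yaw":0},{"dx":-0.13,"dy":0,"dz":0.15,"yaw":0},{"dx":-0.13,"dy":0,"dz":0.15,"yaw":0},{"dx":-0.13,"dy":0,"dz":0.15,"yaw":0},{"dx":-0.13,"dy":0,"dz":0.15,"yaw":0},{"dx":-0.13,"dy":0,"dz":0.15,"yaw":0},{"dx":-0.13,"dy":0,"dz":0.15,"yaw":0},{"dx":-0.13,"dy":0,"dz":0.15,"yaw":0}]'
python3 -m crank '[{"dx":0,"dy":0,"dz":0,"yaw":0},{"dx":0,"dy":0,"dz":0,"yaw":0},{"dx":0,"dy":0,"dz":0,"yaw":0},{"dx":0,"dy":0,"dz":0,"yaw":0},{"dx":0,"dy":0,"dz":-0.6,"yaw":0},{"dx":0,"dy":0,"dz":-2,"yaw":0},{"dx":0,"dy":0,"dz":-4,"yaw":0},{"dx":0,"dy":0,"dz":-6.5,"yaw":0},{"dx":0,"dy":0,"dz":-9,"yaw":0},{"dx":0,"dy":0,"dz":-11,"yaw":0}]' 0.2
python3 - <<'E'
from d import *
delta((-100,-60,160),(-100,150,160),(-90,225,140))
im,_=snap('top','top7');cv2.imwrite('pics/top7c.png',cv2.resize(im[200:340,260:440],None,fx=4,fy=4,interpolation=cv2.INTER_CUBIC)[:,:,::-1])
im,_=snap('side','side7');cv2.imwrite('pics/side7c.png',cv2.resize(im[120:260,250:400],None,fx=4,fy=4,interpolation=cv2.INTER_CUBIC)[:,:,::-1])
E
```

```text
time: 13.93
tool_pos: [0.491, -0.3009, 0.0328]
tcp_rot: [0.933, 0.072, 0.351, -0.025]
contact_force: [-2.6, 1.7, 8.0]
gripper_width: 0.577
time: 14.77
tool_pos: [0.418, -0.3115, 0.116]
tcp_rot: [0.934, 0.071, 0.35, -0.025]
contact_force: [-0.3, 1.0, -0.2]
gripper_width: 0.798
t 14.77 curF [ -80.8 -164.4  116. ] F [-0.3  1.  -0.2] w 0.798 tilt 41.1 y [ 0.151 -0.989  0.003]
(-100, -60, 160) -> cm [  1.38 -10.41  -4.68]
(-100, 150, 160) -> cm [  1.26 -31.41  -4.87]
(-90, 225, 140) -> cm [  0.66 -38.92  -2.77]
```

View pics/top7c.png

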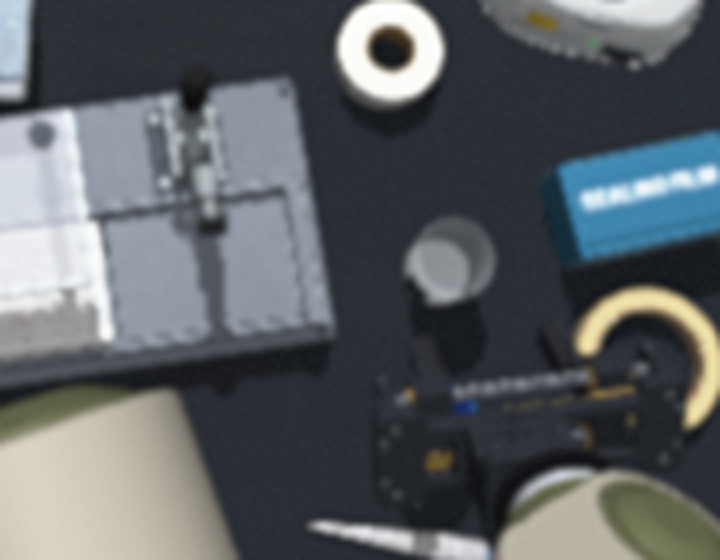

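View pics/side7c.png

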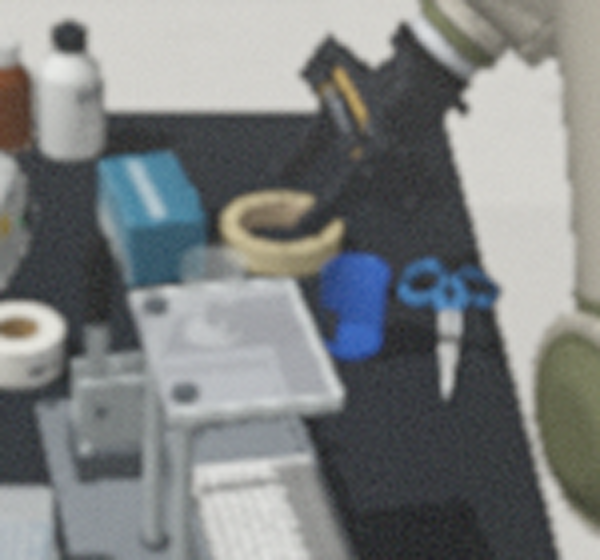

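Run:
```python
from d import *
(p,R),s=cur();q=np.array(s['q'])
for f in [(-100,-60,160),(-100,50,160),(-100,150,160),(-90,225,160),(-70,230,150),(-70,230,128),(-53,230,108),(-35,230,88),(0,230,48),(0,215,48),(0,75,48)]:
    q,e=ikR(F2W(fp,f)[0],R,q);print(f,q.round(2),round(e,4),'wrist',(F2W(fp,f)[0]-.248*R[:,2]).round(2))
```

```text
(-100, -60, 160) [-1.19  0.07  2.23  0.95  0.91 -0.4 ] 0.0 wrist [ 0.22 -0.23  0.35]
(-100, 50, 160) [-1.06 -0.15  2.43  0.97  0.84 -0.32] 0.0 wrist [ 0.2  -0.13  0.35]
(-100, 150, 160) [-0.81 -0.34  2.55  0.96  0.71 -0.07] 0.0 wrist [ 0.19 -0.03  0.35]
(-90, 225, 160) [-0.4  -0.33  2.55  0.91  0.45  0.28] 0.0 wrist [0.18 0.05 0.35]
(-70, 230, 150) [-0.31 -0.22  2.52  1.04  0.34  0.2 ] 0.0 wrist [0.2  0.06 0.34]
(-70, 230, 128) [-0.31 -0.14  2.55  1.35  0.3  -0.13] 0.0 wrist [0.2  0.06 0.31]
(-53, 230, 108) [-0.27 -0.01  2.53  1.75  0.27 -0.52] 0.0 wrist [0.22 0.06 0.29]
(-35, 230, 88) [-0.24  0.11  2.5   2.11  0.29 -0.86] 0.0 wrist [0.24 0.06 0.27]
(0, 230, 48) [-0.18  0.33  2.43  2.51  0.37 -1.23] 0.0 wrist [0.27 0.07 0.23]
(0, 215, 48) [-0.24  0.32  2.43  2.42  0.38 -1.19] 0.0 wrist [0.27 0.05 0.23]
(0, 75, 48) [-0.66  0.36  2.35  1.77  0.51 -0.9 ] 0.0 wrist [ 0.3  -0.09  0.23]
```

```bash
python3 -c "
from d import *
delta((-80,-130,150),(-80,170,150))"
```

```text
t 14.87 curF [ -80.6 -165.7  116.8] F [-0.2 -0.  -0.1] w 0.804 tilt 41.1 y [ 0.149 -0.989  0.006]
(-80, -130, 150) -> cm [ 2.22 -3.55 -2.51]
(-80, 170, 150) -> cm [  2.07 -33.54  -2.89]
```

```bash
python3 -m crank '[{"dx":0.8,"dy":-0.5,"dz":-1,"yaw":0},{"dx":1.7,"dy":-2,"dz":-2,"yaw":0},{"dx":2.2,"dy":-5,"dz":-2.6,"yaw":0},{"dx":2.2,"dy":-9,"dz":-2.6,"yaw":0},{"dx":2.2,"dy":-13,"dz":-2.6,"yaw":0},{"dx":2.1,"dy":-17,"dz":-2.7,"yaw":0},{"dx":2.1,"dy":-21,"dz":-2.7,"yaw":0},{"dx":2.1,"dy":-25,"dz":-2.8,"yaw":0},{"dx":2.1,"dy":-29,"dz":-2.9,"yaw":0},{"dx":2.1,"dy":-33,"dz":-2.9,"yaw":0}]' 1 20
python3 -c "
from d import *
delta((-60,232,116),(0,232,48))
snap('side','side8')"
```

```text
time: 15.7
tool_pos: [0.3653, 0.0142, 0.1491]
tcp_rot: [0.934, 0.071, 0.35, -0.025]
contact_force: [2.0, -0.3, 0.3]
gripper_width: 0.067
t 15.7 curF [-80.2 165.6 149.1] F [ 2.  -0.3  0.3] w 0.067 tilt 41.1 y [ 0.15  -0.989  0.002]
(-60, 232, 116) -> cm [-0.71 -6.67  3.76]
(0, 232, 48) -> cm [-0.65 -6.76 12.83]
```

View pics/side8.png

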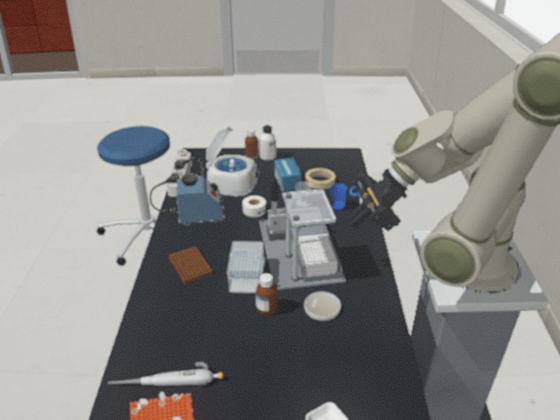

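```bash
python3 -m crank '[{"dx":-0.3,"dy":-2,"dz":0,"yaw":0},{"dx":-0.7,"dy":-4.5,"dz":0.5,"yaw":0},{"dx":-0.7,"dy":-6.3,"dz":1.5,"yaw":0},{"dx":-0.7,"dy":-6.7,"dz":3,"yaw":0},{"dx":-0.7,"dy":-6.7,"dz":4.5,"yaw":0},{"dx":-0.7,"dy":-6.7,"dz":6,"yaw":0},{"dx":-0.7,"dy":-6.7,"dz":7.5,"yaw":0},{"dx":-0.7,"dy":-6.7,"dz":9,"yaw":0},{"dx":-0.7,"dy":-6.7,"dz":10,"yaw":0},{"dx":-0.7,"dy":-6.7,"dz":10.5,"yaw":0}]'
python3 - <<'E'
from d import *
delta((0,232,48),(0,215,48))
im,_=snap('side','side9');cv2.imwrite('pics/side9c.png',cv2.resize(im[160:310,260:400],None,fx=4,fy=4,interpolation=cv2.INTER_CUBIC)[:,:,::-1])
im,_=snap('top','top9');cv2.imwrite('pics/top9c.png',cv2.resize(im[210:330,190:330],None,fx=5,fy=5,interpolation=cv2.INTER_CUBIC)[:,:,::-1])
E
```

```text
time: 16.58
tool_pos: [0.4196, 0.0884, 0.0633]
tcp_rot: [0.934, 0.071, 0.348, -0.025]
contact_force: [-1.0, -0.2, 0.6]
gripper_width: 0.002
t 16.58 curF [-14.7 230.   63.3] F [-1.  -0.2  0.6] w 0.002 tilt 40.9 y [ 0.151 -0.989  0.003]
(0, 232, 48) -> cm [ 0.11 -0.22  2.11]
(0, 215, 48) -> cm [0.12 1.48 2.13]
```

View pics/side9c.png

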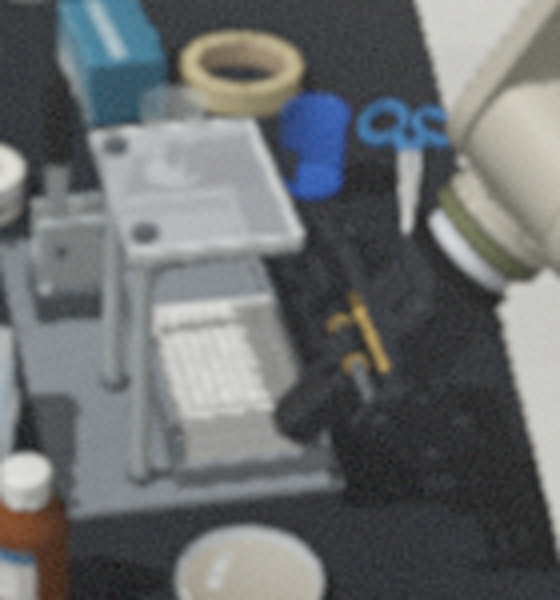

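View pics/top9c.png

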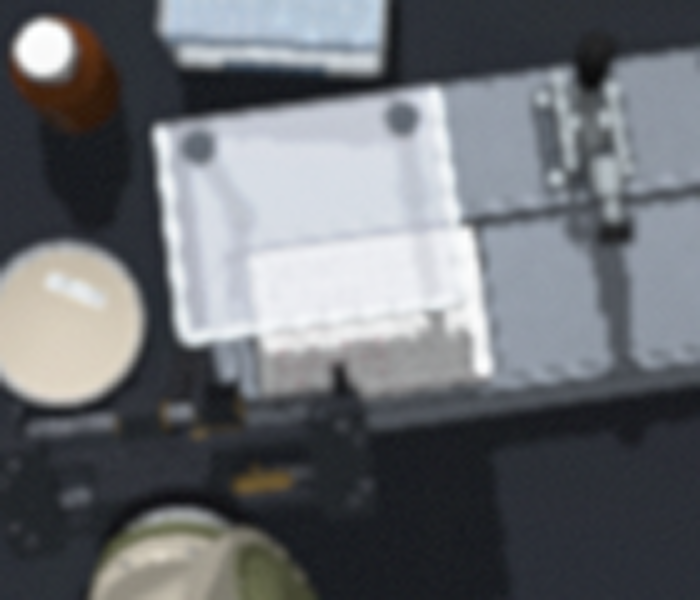

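Run:
```python
from d import *
(p,R),s=cur()
for n,o,k in(('top',(190,210),5),('side',(260,160),4)):
    print(n,[(((proj(M[n],p+R@np.array(v))[0]-o+.5)*k-.5)).round(0).tolist() for v in ([0,0,0],[0,0,-.064],[0,.0935,-.064],[0,-.0935,-.064],[.0375,.0935,-.064],[-.0375,.0935,-.064])])
```

```text
top [[193.0, 364.0], [189.0, 436.0], [370.0, 414.0], [8.0, 458.0], [361.0, 354.0], [378.0, 472.0]]
side [[284.0, 428.0], [354.0, 362.0], [318.0, 275.0], [393.0, 459.0], [278.0, 249.0], [357.0, 301.0]]
```

```bash
python3 -m crank '[{"dx":0,"dy":0,"dz":0.7,"yaw":0},{"dx":0,"dy":0,"dz":1.4,"yaw":0},{"dx":0,"dy":0,"dz":1.9,"yaw":0},{"dx":0,"dy":0,"dz":2.1,"yaw":0},{"dx":0,"dy":0.3,"dz":2.1,"yaw":0},{"dx":0,"dy":0.6,"dz":2.1,"yaw":0},{"dx":0,"dy":0.9,"dz":2.1,"yaw":0},{"dx":0,"dy":1.2,"dz":2.1,"yaw":0},{"dx":0,"dy":1.5,"dz":2.1,"yaw":0},{"dx":0,"dy":1.8,"dz":2.1,"yaw":0}]'
python3 - <<'E'
from d import *
delta((0,82,48))
im,_=snap('side','side10');cv2.imwrite('pics/side10c.png',cv2.resize(im[180:300,270:390],None,fx=5,fy=5,interpolation=cv2.INTER_CUBIC)[:,:,::-1])
E
```

```text
time: 17.52
tool_pos: [0.4356, 0.0722, 0.05]
tcp_rot: [0.934, 0.071, 0.35, -0.025]
contact_force: [0.5, 1.0, -0.5]
gripper_width: 0.003
t 17.52 curF [ -1.5 211.4  50. ] F [ 0.5  1.  -0.5] w 0.003 tilt 41.1 y [ 0.151 -0.989  0.003]
(0, 82, 48) -> cm [ 0.06 12.94  0.36]
```

View pics/side10c.png

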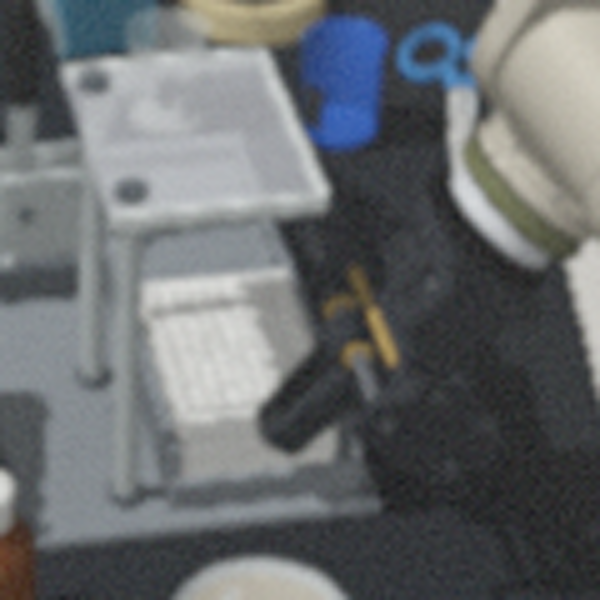

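```bash
python3 -m crank '[{"dx":0,"dy":0.4,"dz":0.1,"yaw":0},{"dx":0,"dy":0.9,"dz":0.2,"yaw":0},{"dx":0,"dy":1.5,"dz":0.2,"yaw":0},{"dx":0,"dy":2.2,"dz":0.2,"yaw":0},{"dx":0,"dy":3,"dz":0.2,"yaw":0},{"dx":0,"dy":3.8,"dz":0.2,"yaw":0},{"dx":0,"dy":4.6,"dz":0.2,"yaw":0},{"dx":0,"dy":5.4,"dz":0.2,"yaw":0},{"dx":0,"dy":6,"dz":0.2,"yaw":0},{"dx":0,"dy":6.2,"dz":0.2,"yaw":0}]'
python3 - <<'E'
from d import *
delta((0,82,48))
im,_=snap('side','side11');cv2.imwrite('pics/side11c.png',cv2.resize(im[180:300,270:390],None,fx=5,fy=5,interpolation=cv2.INTER_CUBIC)[:,:,::-1])
im,_=snap('top','top11');cv2.imwrite('pics/top11c.png',cv2.resize(im[210:330,210:350],None,fx=5,fy=5,interpolation=cv2.INTER_CUBIC)[:,:,::-1])
E
```

```text
time: 18.4
tool_pos: [0.4465, 0.0105, 0.0484]
tcp_rot: [0.934, 0.071, 0.35, -0.025]
contact_force: [1.1, 0.2, -0.6]
gripper_width: 0.009
t 18.4 curF [ -0.7 148.8  48.4] F [ 1.1  0.2 -0.6] w 0.009 tilt 41.1 y [ 0.15  -0.989  0.003]
(0, 82, 48) -> cm [0.07 6.67 0.14]
```

View pics/side11c.png

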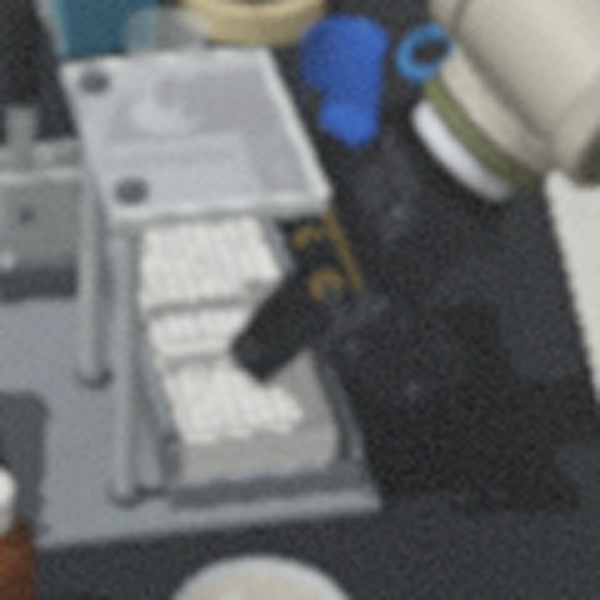

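View pics/top11c.png

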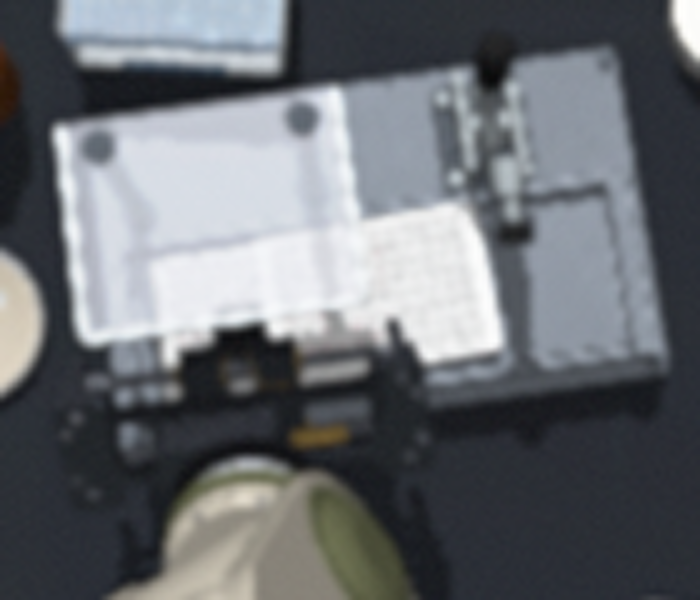

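```bash
python3 -m crank '[{"dx":0,"dy":0.4,"dz":0,"yaw":0},{"dx":0,"dy":1,"dz":0,"yaw":0},{"dx":0,"dy":1.7,"dz":0,"yaw":0},{"dx":0,"dy":2.4,"dz":0.1,"yaw":0},{"dx":0,"dy":3.1,"dz":0.1,"yaw":0},{"dx":0,"dy":3.8,"dz":0.1,"yaw":0},{"dx":0,"dy":4.5,"dz":0.1,"yaw":0},{"dx":0,"dy":5,"dz":0.1,"yaw":0},{"dx":0,"dy":5.4,"dz":0.1,"yaw":0},{"dx":0,"dy":5.7,"dz":0.1,"yaw":0}]'
python3 - <<'E'
from d import *
delta((0,82,48),(0,79,48))
im,_=snap('side','side12');cv2.imwrite('pics/side12c.png',cv2.resize(im[160:280,270:390],None,fx=5,fy=5,interpolation=cv2.INTER_CUBIC)[:,:,::-1])
im,_=snap('top','top12');cv2.imwrite('pics/top12c.png',cv2.resize(im[210:330,220:360],None,fx=5,fy=5,interpolation=cv2.INTER_CUBIC)[:,:,::-1])
E
```

```text
time: 19.33
tool_pos: [0.4556, -0.0451, 0.0478]
tcp_rot: [0.934, 0.071, 0.35, -0.025]
contact_force: [0.8, 0.3, 0.5]
gripper_width: 0.004
t 19.33 curF [-0.7 92.5 47.8] F [0.8 0.3 0.5] w 0.004 tilt 41.1 y [ 0.151 -0.988  0.003]
(0, 82, 48) -> cm [0.07 1.04 0.04]
(0, 79, 48) -> cm [0.07 1.34 0.04]
```

View pics/top12c.png

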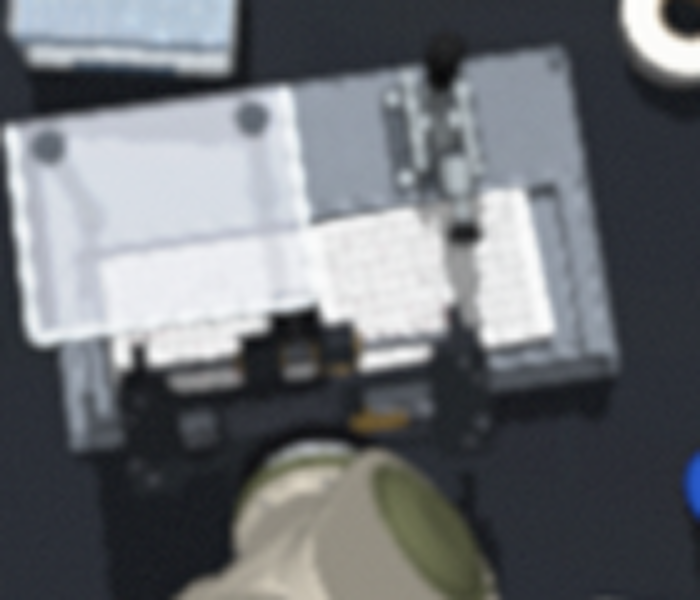

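View pics/side12c.png

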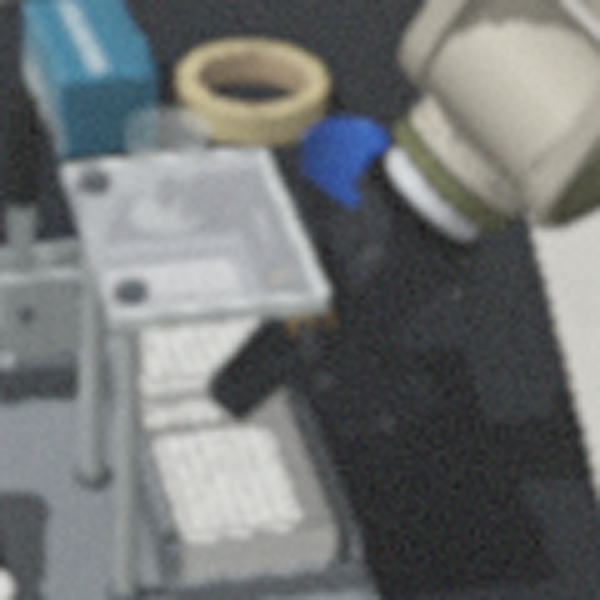

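```bash
python3 -m crank '[{"dx":0,"dy":0.2,"dz":0,"yaw":0},{"dx":0,"dy":0.4,"dz":0,"yaw":0},{"dx":0,"dy":0.5,"dz":0,"yaw":0},{"dx":0,"dy":0.6,"dz":0,"yaw":0},{"dx":0,"dy":0.7,"dz":0,"yaw":0},{"dx":0,"dy":0.8,"dz":0,"yaw":0},{"dx":0,"dy":0.9,"dz":0,"yaw":0},{"dx":0,"dy":1,"dz":0,"yaw":0},{"dx":0,"dy":1.1,"dz":0,"yaw":0},{"dx":0,"dy":1.2,"dz":0,"yaw":0}]'
python3 - <<'E'
from d import *
delta((0,79,48))
im,_=snap('top','top13');im=im[210:330,220:360];k=5
im=np.ascontiguousarray(cv2.resize(im,None,fx=k,fy=k,interpolation=cv2.INTER_CUBIC)[:,:,::-1])
for P4,c in(([(-44,-62,48.5),(44,-62,48.5)],(0,0,255)),([(-41,-62,52),(41,-62,52),(41,62,52),(-41,62,52)],(0,255,0))):
    q=((proj(M['top'],F2W(fp,P4))-[220,210]+.5)*k-.5).astype(int);cv2.polylines(im,[q],False,c,1)
cv2.imwrite('pics/top13c.png',im)
E
```

```text
time: 20.27
tool_pos: [0.4573, -0.0567, 0.0479]
tcp_rot: [0.934, 0.072, 0.35, -0.025]
contact_force: [-0.3, 1.4, 0.1]
gripper_width: 0.003
t 20.27 curF [-0.8 80.7 47.9] F [-0.3  1.4  0.1] w 0.003 tilt 41.1 y [ 0.151 -0.988  0.003]
(0, 79, 48) -> cm [0.07 0.17 0.05]
```

View pics/top13c.png

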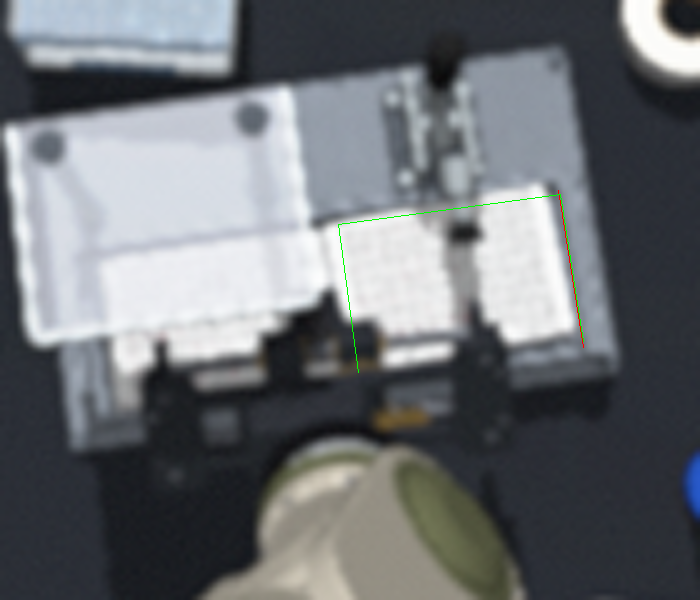

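```bash
python3 -m crank '[{"dx":0,"dy":0.05,"dz":0,"yaw":0},{"dx":0,"dy":0.1,"dz":0,"yaw":0},{"dx":0,"dy":0.15,"dz":0,"yaw":0},{"dx":0,"dy":0.2,"dz":0,"yaw":0},{"dx":0,"dy":0.25,"dz":0,"yaw":0},{"dx":0,"dy":0.3,"dz":0,"yaw":0},{"dx":0,"dy":0.35,"dz":0,"yaw":0},{"dx":0,"dy":0.35,"dz":0,"yaw":0},{"dx":0,"dy":0.35,"dz":0,"yaw":0},{"dx":0,"dy":0.35,"dz":0,"yaw":0}]'
python3 -c "
from d import *
delta((0,79,48))"
```

```text
time: 21.15
tool_pos: [0.4579, -0.0601, 0.0479]
tcp_rot: [0.934, 0.072, 0.35, -0.025]
contact_force: [-0.3, -0.5, -0.4]
gripper_width: 0.005
t 21.15 curF [-0.8 77.3 47.9] F [-0.3 -0.5 -0.4] w 0.005 tilt 41.1 y [ 0.151 -0.988  0.003]
(0, 79, 48) -> cm [ 0.07 -0.17  0.04]
```

```bash
python3 -m crank '[{"dx":0,"dy":0.05,"dz":0,"yaw":0},{"dx":0,"dy":0.1,"dz":0,"yaw":0},{"dx":0,"dy":0.15,"dz":0,"yaw":0},{"dx":0,"dy":0.2,"dz":0,"yaw":0},{"dx":0,"dy":0.25,"dz":0,"yaw":0},{"dx":0,"dy":0.3,"dz":0,"yaw":0},{"dx":0,"dy":0.35,"dz":0,"yaw":0},{"dx":0,"dy":0.35,"dz":0,"yaw":0},{"dx":0,"dy":0.35,"dz":0,"yaw":0},{"dx":0,"dy":0.35,"dz":0,"yaw":0}]'
python3 - <<'E'
from d import *
delta((0,75,48))
im,_=snap('top','top14');im=im[230:300,270:360];k=8
im=np.ascontiguousarray(cv2.resize(im,None,fx=k,fy=k,interpolation=cv2.INTER_CUBIC)[:,:,::-1])
cv2.imwrite('pics/top14c.png',im)
E
```

```text
time: 21.98
tool_pos: [0.458, -0.0614, 0.0478]
tcp_rot: [0.933, 0.073, 0.35, -0.027]
contact_force: [-0.8, 11.9, 3.9]
gripper_width: 0.009
t 21.98 curF [-1.  76.  47.8] F [-0.8 11.9  3.9] w 0.009 tilt 41.1 y [ 0.155 -0.988 -0.   ]
(0, 75, 48) -> cm [0.08 0.1  0.05]
```

View pics/top14c.png

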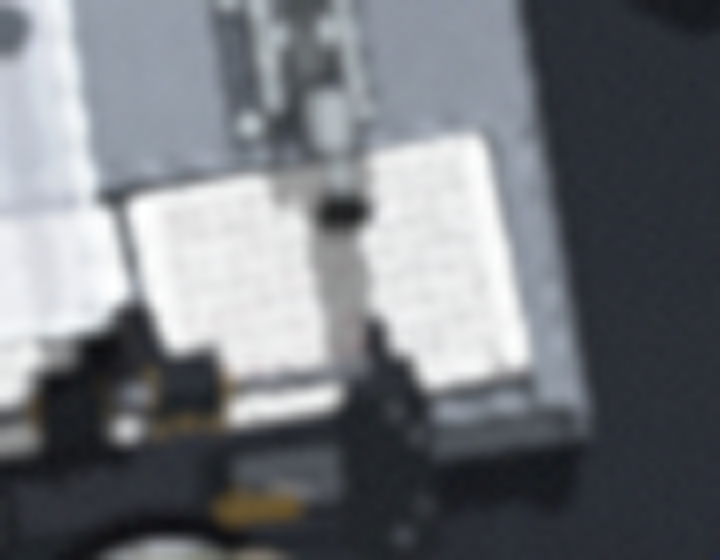

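```bash
cat > hp.py <<'E'
from d import *
def tcp(th,r=112,y=-27,press=0):
    ph=th-.09;u=np.array([np.sin(ph),np.cos(ph)]);n=np.array([np.cos(ph),-np.sin(ph)])
    C=np.array([96,67.5])+r*u-(10-press)*n
    o=np.array([6.8,5.9]);k=np.clip((ph-.85)/.15,-1,1)
    t=C+k*o;return (t[0],y,t[1])
if __name__=='__main__':
    (p,R),s=cur();q=np.array(s['q'])
    for f in [(-1,88,48),(-80,90,140),(-80,-27,140),(20,-27,225),(50,-27,185)]+[tcp(t) for t in np.arange(0,1.65,.15)]:
        q,e=ikR(F2W(fp,f)[0],R,q);print(np.round(f,1),q.round(2),round(e,4))
E
python3 hp.py; python3 -c "
from d import *
delta((-1,90,48),(-80,90,140),(-80,-27,140),(-80,60,140))"
```

```text
[-1 88 48] [-0.64  0.36  2.36  1.8   0.5  -0.91] 0.0
[-80  90 140] [-0.9  -0.11  2.48  1.09  0.7  -0.33] 0.0
[-80 -27 140] [-1.09  0.09  2.28  1.03  0.82 -0.43] 0.0
[ 20 -27 225] [-0.82  0.08  2.    0.85  0.81  0.07] 0.0
[ 50 -27 185] [-0.75  0.2   1.99  0.93  0.7   0.  ] 0.0
[ 69.2 -27.  172.2] [-0.71  0.25  1.96  0.96  0.66  0.  ] 0.0
[ 85.9 -27.  174. ] [-0.68  0.28  1.92  0.94  0.65  0.04] 0.0
[102.8 -27.  173.2] [-0.65  0.3   1.88  0.93  0.64  0.08] 0.0
[119.3 -27.  169.9] [-0.63  0.34  1.84  0.92  0.62  0.11] 0.0
[135.1 -27.  164.2] [-0.6   0.37  1.81  0.92  0.6   0.13] 0.0
[150.  -27.  156.2] [-0.58  0.41  1.78  0.92  0.59  0.14] 0.0
[168.4 -27.  150.4] [-0.55  0.45  1.73  0.91  0.57  0.17] 0.0
[187.  -27.  144.3] [-0.53  0.49  1.69  0.9   0.56  0.2 ] 0.0
[198.7 -27.  132.2] [-0.52  0.52  1.66  0.92  0.54  0.19] 0.0
[206.4 -27.  117.2] [-0.51  0.56  1.65  0.95  0.52  0.16] 0.0
[211.8 -27.  101.2] [-0.5   0.59  1.65  0.98  0.5   0.12] 0.0
t 22.03 curF [-1.  75.9 47.8] F [-0.  12.6  3.7] w 0.005 tilt 41.1 y [ 0.155 -0.988 -0.   ]
(-1, 90, 48) -> cm [ 0.   -1.4  -0.02]
(-80, 90, 140) -> cm [  0.1   -1.36 -12.15]
(-80, -27, 140) -> cm [  0.16  10.34 -12.1 ]
(-80, 60, 140) -> cm [  0.12   1.64 -12.13]
```

Retract (gap first, then back along the tool), then move right.

```bash
python3 -m crank '[{"dx":0,"dy":-0.7,"dz":0,"yaw":0},{"dx":0,"dy":-1.4,"dz":-0.3,"yaw":0},{"dx":0,"dy":-1.4,"dz":-2,"yaw":0},{"dx":0,"dy":-1.4,"dz":-4.5,"yaw":0},{"dx":0,"dy":-1.4,"dz":-7.5,"yaw":0},{"dx":0.1,"dy":-1.4,"dz":-10.5,"yaw":0},{"dx":0.1,"dy":-0.5,"dz":-12,"yaw":0},{"dx":0.1,"dy":2.5,"dz":-12.1,"yaw":0},{"dx":0.1,"dy":6,"dz":-12.1,"yaw":0},{"dx":0.1,"dy":9.5,"dz":-12.1,"yaw":0}]' 0.55
python3 - <<'E'
from d import *
delta((-80,-27,140),(20,-27,225),(45,-27,190))
im,_=snap('top','top15');im=im[210:320,220:360];k=5
im=np.ascontiguousarray(cv2.resize(im,None,fx=k,fy=k,interpolation=cv2.INTER_CUBIC)[:,:,::-1])
cv2.imwrite('pics/top15c.png',im)
E
```

```text
time: 22.87
tool_pos: [0.3947, -0.1707, 0.1407]
tcp_rot: [0.934, 0.072, 0.35, -0.024]
contact_force: [0.4, -0.6, -0.1]
gripper_width: 0.451
t 22.87 curF [-81.1 -21.7 140.7] F [ 0.4 -0.6 -0.1] w 0.451 tilt 41.1 y [ 0.151 -0.989  0.005]
(-80, -27, 140) -> cm [0.03 0.53 0.13]
(20, -27, 225) -> cm [13.16  0.47  0.3 ]
(45, -27, 190) -> cm [12.74  0.42  4.58]
```

View pics/top15c.png

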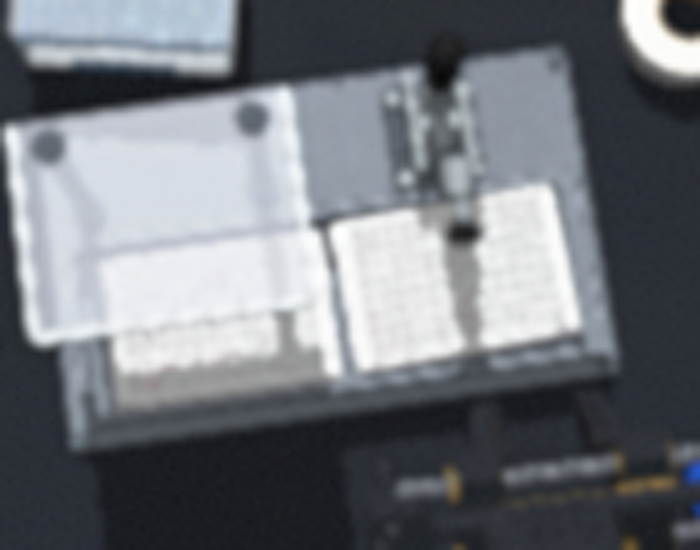

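```bash
python3 -m crank '[{"dx":1.5,"dy":0.2,"dz":0,"yaw":0},{"dx":4,"dy":0.4,"dz":0,"yaw":0},{"dx":7,"dy":0.4,"dz":0,"yaw":0},{"dx":10,"dy":0.4,"dz":0,"yaw":0},{"dx":12.3,"dy":0.4,"dz":0.3,"yaw":0},{"dx":13,"dy":0.4,"dz":1.2,"yaw":0},{"dx":13,"dy":0.4,"dz":2.4,"yaw":0},{"dx":12.8,"dy":0.4,"dz":3.6,"yaw":0},{"dx":12.7,"dy":0.4,"dz":4.3,"yaw":0},{"dx":12.7,"dy":0.4,"dz":4.6,"yaw":0}]'
python3 - <<'E'
from hp import *
delta(tcp(0),tcp(.15),tcp(.3))
for n,o,e,k in(('top',(270,180),(370,300),5),('side',(230,140),(370,260),5)):
    im,_=snap(n,n+'16');im=im[o[1]:e[1],o[0]:e[0]]
    im=np.ascontiguousarray(cv2.resize(im,None,fx=k,fy=k,interpolation=cv2.INTER_CUBIC)[:,:,::-1])
    (p,R),_s=cur()
    for X in (F2W(fp,(96-136*.09,0,67.5+135.5))[0],F2W(fp,(96,0,67.5))[0],p):
        q=((proj(M[n],X)[0]-o+.5)*k-.5).astype(int);cv2.circle(im,tuple(map(int,q)),4,(0,0,255),1)
    cv2.imwrite(f'pics/{n}16c.png',im)
E
```

```text
time: 23.75
tool_pos: [0.5199, -0.1534, 0.1879]
tcp_rot: [0.934, 0.071, 0.349, -0.026]
contact_force: [-0.3, 0.4, -0.3]
gripper_width: 0.451
t 23.75 curF [ 45.3 -24.8 187.9] F [-0.3  0.4 -0.3] w 0.451 tilt 41.0 y [ 0.152 -0.988  0.001]
(np.float64(69.17407515970282), -27, np.float64(172.24792060536325)) -> cm [0.77 0.19 2.75]
(np.float64(85.93396332634575), -27, np.float64(173.9981005375373)) -> cm [2.15 0.18 3.71]
(np.float64(102.76719963552168), -27, np.float64(173.2240614475656)) -> cm [3.37 0.16 4.88]
```

View pics/top16c.png

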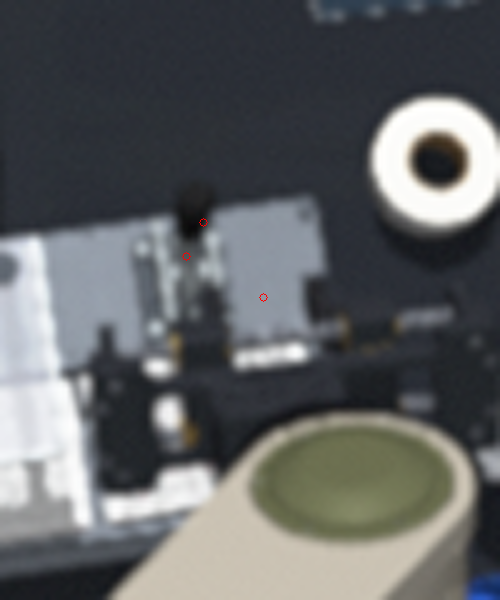

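View pics/side16c.png

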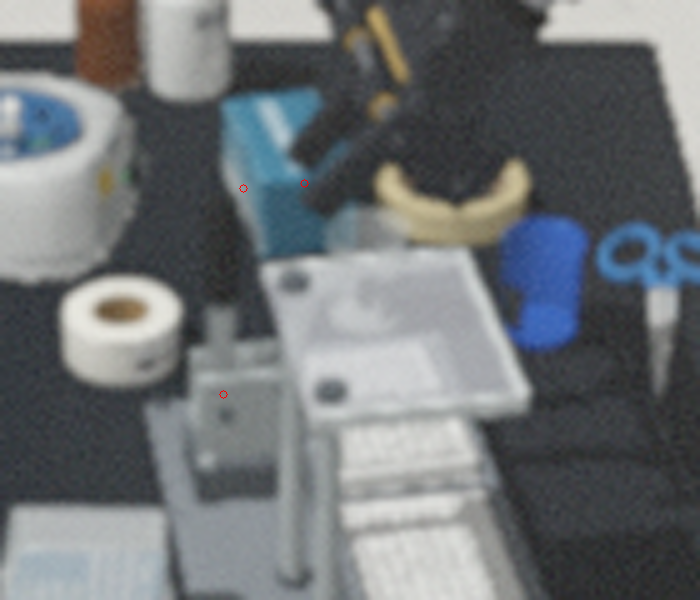

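```bash
python3 -m crank '[{"dx":0.2,"dy":0,"dz":0.8,"yaw":0},{"dx":0.5,"dy":0,"dz":1.7,"yaw":0},{"dx":0.8,"dy":0,"dz":2.5,"yaw":0},{"dx":1,"dy":0,"dz":2.9,"yaw":0},{"dx":1.4,"dy":0,"dz":3.2,"yaw":0},{"dx":1.8,"dy":0,"dz":3.5,"yaw":0},{"dx":2.2,"dy":0,"dz":3.8,"yaw":0},{"dx":2.6,"dy":0,"dz":4.2,"yaw":0},{"dx":3,"dy":0,"dz":4.6,"yaw":0},{"dx":3.4,"dy":0,"dz":4.9,"yaw":0}]'
python3 - <<'E'
from hp import *
delta(tcp(.45),tcp(.6),tcp(.75),tcp(.9),tcp(1.05))
for n,o,e,k in(('top',(270,180),(370,300),5),('side',(230,140),(370,260),5)):
    im,_=snap(n,n+'17');im=im[o[1]:e[1],o[0]:e[0]]
    im=np.ascontiguousarray(cv2.resize(im,None,fx=k,fy=k,interpolation=cv2.INTER_CUBIC)[:,:,::-1])
    cv2.imwrite(f'pics/{n}17c.png',im)
E
```

```text
time: 24.68
tool_pos: [0.5777, -0.145, 0.1743]
tcp_rot: [0.934, 0.072, 0.35, -0.025]
contact_force: [-0.1, -0.1, -0.5]
gripper_width: 0.451
t 24.68 curF [103.7 -25.9 174.3] F [-0.1 -0.1 -0.5] w 0.451 tilt 41.1 y [ 0.151 -0.988  0.003]
(np.float64(119.29574589003073), -27, np.float64(169.9431865846796)) -> cm [0.89 0.1  1.35]
(np.float64(135.14840657442812), -27, np.float64(164.2291573251532)) -> cm [1.71 0.08 2.82]
(np.float64(149.96916510605092), -27, np.float64(156.21029844743921)) -> cm [2.3  0.06 4.4 ]
(np.float64(168.41184586660518), -27, np.float64(150.39336290096375)) -> cm [3.31 0.04 6.05]
(np.float64(187.00092245565392), -27, np.float64(144.2528207897918)) -> cm [4.3  0.02 7.73]
```

View pics/top17c.png

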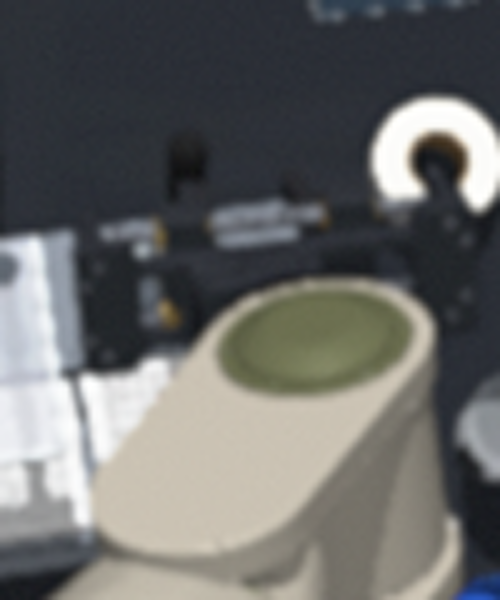

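View pics/side17c.png

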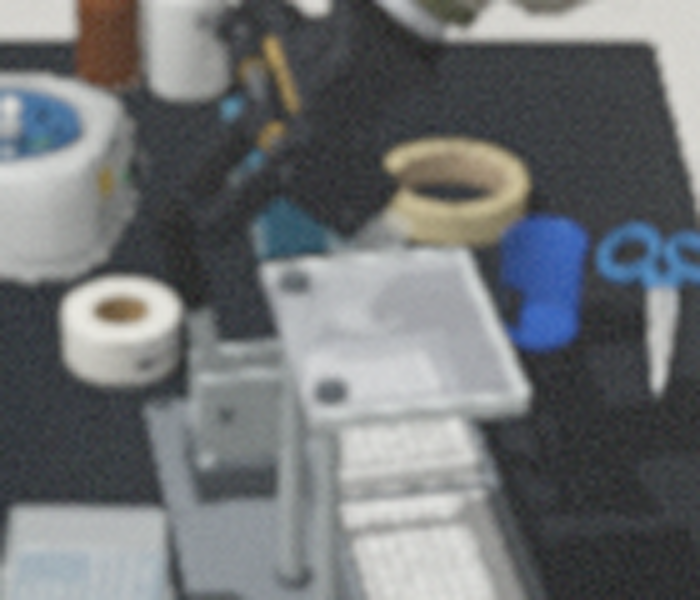

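```bash
python3 -m crank '[{"dx":0.4,"dy":0,"dz":0.7,"yaw":0},{"dx":0.9,"dy":0,"dz":1.4,"yaw":0},{"dx":1.3,"dy":0,"dz":2.1,"yaw":0},{"dx":1.7,"dy":0,"dz":2.8,"yaw":0},{"dx":2,"dy":0,"dz":3.6,"yaw":0},{"dx":2.3,"dy":0,"dz":4.4,"yaw":0},{"dx":2.8,"dy":0,"dz":5.2,"yaw":0},{"dx":3.3,"dy":0,"dz":6,"yaw":0},{"dx":3.8,"dy":0,"dz":6.9,"yaw":0},{"dx":4.2,"dy":0,"dz":7.6,"yaw":0}]'
python3 - <<'E'
from hp import *
delta(tcp(1.05),tcp(1.2),tcp(1.35),tcp(1.5),tcp(1.5,press=8))
for n,o,e,k in(('side',(220,130),(360,250),5),):
    im,_=snap(n,n+'18');im=im[o[1]:e[1],o[0]:e[0]]
    im=np.ascontiguousarray(cv2.resize(im,None,fx=k,fy=k,interpolation=cv2.INTER_CUBIC)[:,:,::-1])
    cv2.imwrite(f'pics/{n}18c.png',im)
E
```

```text
time: 25.62
tool_pos: [0.6589, -0.1327, 0.1441]
tcp_rot: [0.934, 0.072, 0.35, -0.025]
contact_force: [1.3, 0.1, 0.2]
gripper_width: 0.446
t 25.62 curF [185.8 -26.7 144.1] F [1.3 0.1 0.2] w 0.446 tilt 41.1 y [ 0.151 -0.988  0.003]
(np.float64(187.00092245565392), -27, np.float64(144.2528207897918)) -> cm [0.1  0.02 0.06]
(np.float64(198.67163762874827), -27, np.float64(132.15907673187166)) -> cm [0.19 0.01 1.74]
(np.float64(206.37594917435487), -27, np.float64(117.17239715427357)) -> cm [-0.22 -0.    3.38]
(np.float64(211.75416819800293), -27, np.float64(101.20268390427961)) -> cm [-0.86 -0.01  4.94]
(np.float64(213.0350026904416), -27, np.float64(93.30588309616881)) -> cm [-1.28 -0.01  5.62]
```

View pics/side18c.png

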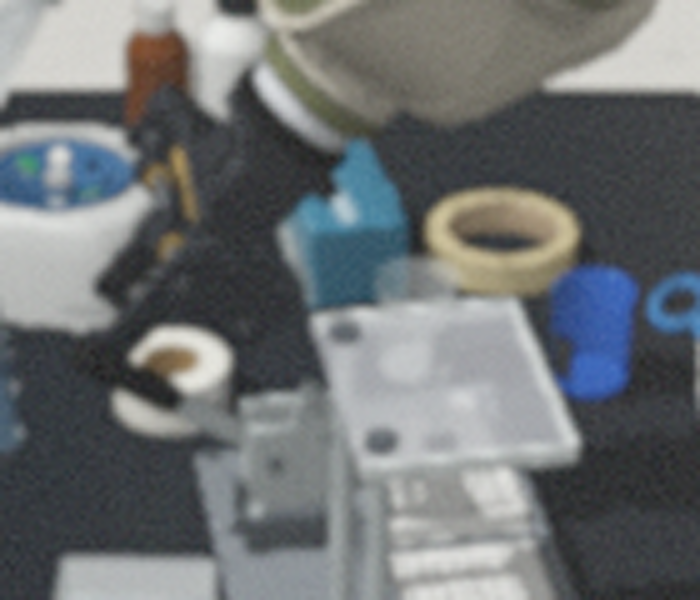

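```bash
python3 -m crank '[{"dx":0.2,"dy":0,"dz":0.5,"yaw":0},{"dx":0.2,"dy":0,"dz":1.1,"yaw":0},{"dx":0.2,"dy":0,"dz":1.7,"yaw":0},{"dx":0,"dy":0,"dz":2.4,"yaw":0},{"dx":-0.2,"dy":0,"dz":3.1,"yaw":0},{"dx":-0.4,"dy":0,"dz":3.8,"yaw":0},{"dx":-0.6,"dy":0,"dz":4.4,"yaw":0},{"dx":-0.8,"dy":0,"dz":4.9,"yaw":0},{"dx":-1,"dy":0,"dz":5.2,"yaw":0},{"dx":-1.1,"dy":0,"dz":5.4,"yaw":0}]'
python3 - <<'E'
from hp import *
delta(tcp(1.5,press=8),tcp(1.5,press=12))
for n,o,e,k in(('side',(220,130),(360,250),5),):
    im,_=snap(n,n+'19');im=im[o[1]:e[1],o[0]:e[0]]
    im=np.ascontiguousarray(cv2.resize(im,None,fx=k,fy=k,interpolation=cv2.INTER_CUBIC)[:,:,::-1])
    cv2.imwrite(f'pics/{n}19c.png',im)
E
```

```text
time: 26.5
tool_pos: [0.6853, -0.1291, 0.0982]
tcp_rot: [0.933, 0.072, 0.351, -0.025]
contact_force: [-20.9, -1.0, 27.5]
gripper_width: 0.451
t 26.5 curF [212.5 -27.5  98.2] F [-20.9  -1.   27.5] w 0.451 tilt 41.2 y [ 0.152 -0.988  0.003]
(np.float64(213.0350026904416), -27, np.float64(93.30588309616881)) -> cm [-0.28 -0.05  0.4 ]
(np.float64(213.67541993666092), -27, np.float64(89.35748269211341)) -> cm [-0.49 -0.05  0.74]
```

View pics/side19c.png

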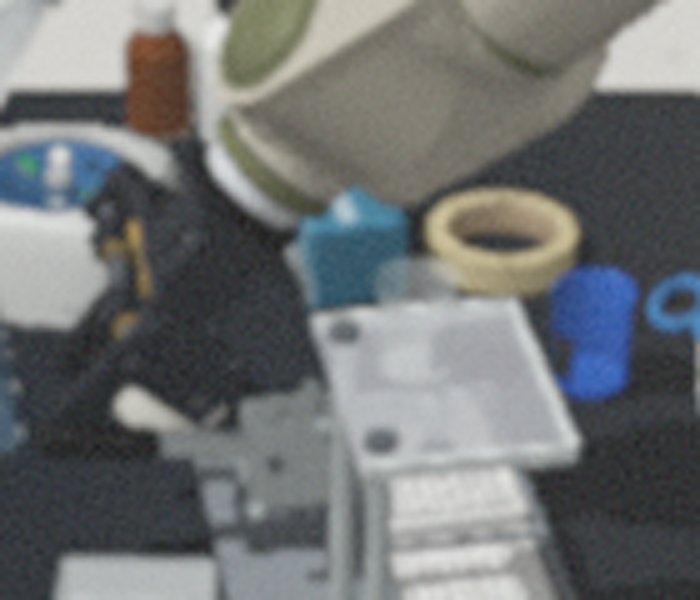

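```bash
python3 -m crank '[{"dx":0.3,"dy":0,"dz":-0.5,"yaw":0},{"dx":0.6,"dy":0,"dz":-1.2,"yaw":0},{"dx":1,"dy":0,"dz":-2.5,"yaw":0},{"dx":1.5,"dy":0,"dz":-4.5,"yaw":0},{"dx":2,"dy":0,"dz":-7,"yaw":0},{"dx":2,"dy":0,"dz":-10,"yaw":0},{"dx":2,"dy":0,"dz":-13,"yaw":0},{"dx":2,"dy":0,"dz":-16,"yaw":0},{"dx":2,"dy":0,"dz":-18,"yaw":0},{"dx":2,"dy":0,"dz":-19,"yaw":0}]'
python3 - <<'E'
from hp import *
delta((60,-27,250))
for n,o,e,k in(('side',(220,130),(360,250),5),('top',(200,180),(380,320),4)):
    im,_=snap(n,n+'20');im=im[o[1]:e[1],o[0]:e[0]]
    im=np.ascontiguousarray(cv2.resize(im,None,fx=k,fy=k,interpolation=cv2.INTER_CUBIC)[:,:,::-1])
    cv2.imwrite(f'pics/{n}20c.png',im)
E
```

```text
time: 27.38
tool_pos: [0.5753, -0.1455, 0.2552]
tcp_rot: [0.933, 0.072, 0.351, -0.024]
contact_force: [0.1, 1.1, 1.4]
gripper_width: 0.451
t 27.38 curF [101.3 -26.  255.2] F [0.1 1.1 1.4] w 0.451 tilt 41.2 y [ 0.151 -0.989  0.005]
(60, -27, 250) -> cm [-3.45  0.14 -2.32]
```

View pics/side20c.png

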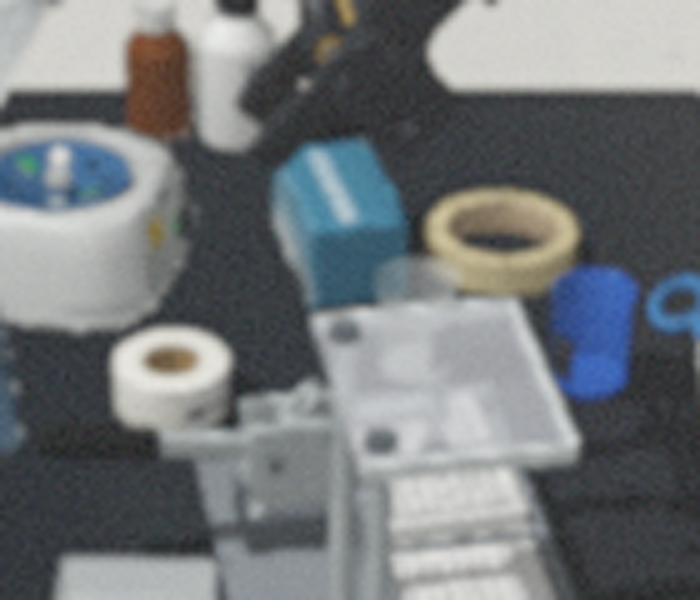

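View pics/top20c.png

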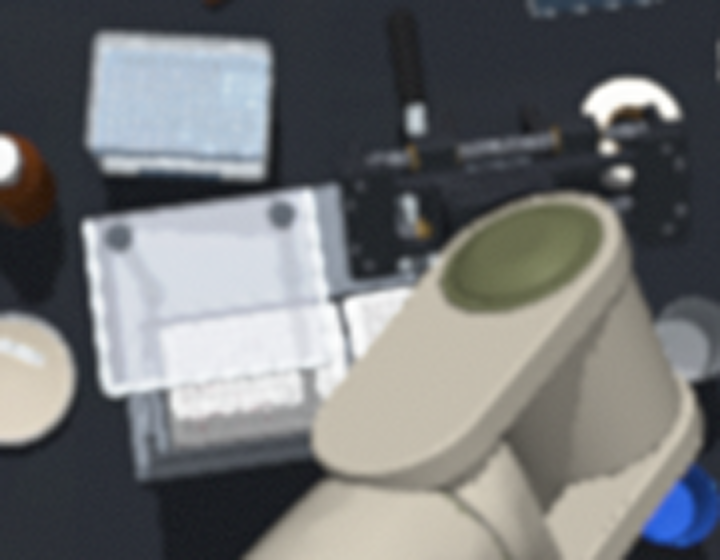

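```bash
python3 -c "
from d import *
delta((20,-60,300),(-60,-220,300))"
```

```text
t 27.48 curF [102.  -26.1 254.1] F [-0.1  0.9 -0.3] w 0.45 tilt 41.2 y [ 0.151 -0.989  0.004]
(20, -60, 300) -> cm [-3.13  3.5  -8.81]
(-60, -220, 300) -> cm [ -9.07  19.59 -13.91]
```

```bash
python3 -m crank '[{"dx":-0.5,"dy":0.5,"dz":-2,"yaw":0},{"dx":-1.5,"dy":1.5,"dz":-5,"yaw":0},{"dx":-2.5,"dy":2.5,"dz":-8,"yaw":0},{"dx":-4,"dy":5,"dz":-10,"yaw":0},{"dx":-5,"dy":8,"dz":-11,"yaw":0},{"dx":-6,"dy":11,"dz":-12,"yaw":0},{"dx":-7,"dy":14,"dz":-13,"yaw":0},{"dx":-8,"dy":17,"dz":-13.5,"yaw":0},{"dx":-9,"dy":19,"dz":-14,"yaw":0},{"dx":-9,"dy":19.5,"dz":-14,"yaw":0}]'
python3 - <<'E'
from hp import *
delta()
for n,o,e,k in(('side',(210,120),(370,260),5),('top',(200,180),(390,320),4)):
    im,d=snap(n,n+'21');im=im[o[1]:e[1],o[0]:e[0]]
    im=np.ascontiguousarray(cv2.resize(im,None,fx=k,fy=k,interpolation=cv2.INTER_CUBIC)[:,:,::-1])
    cv2.imwrite(f'pics/{n}21c.png',im)
E
```

```text
time: 28.32
tool_pos: [0.4468, -0.365, 0.2973]
tcp_rot: [0.934, 0.07, 0.349, -0.026]
contact_force: [-0.1, -0.8, -0.5]
gripper_width: 0.446
t 28.32 curF [ -60.9 -221.8  297.3] F [-0.1 -0.8 -0.5] w 0.446 tilt 41.0 y [ 0.148 -0.989 -0.   ]
```

View pics/side21c.png

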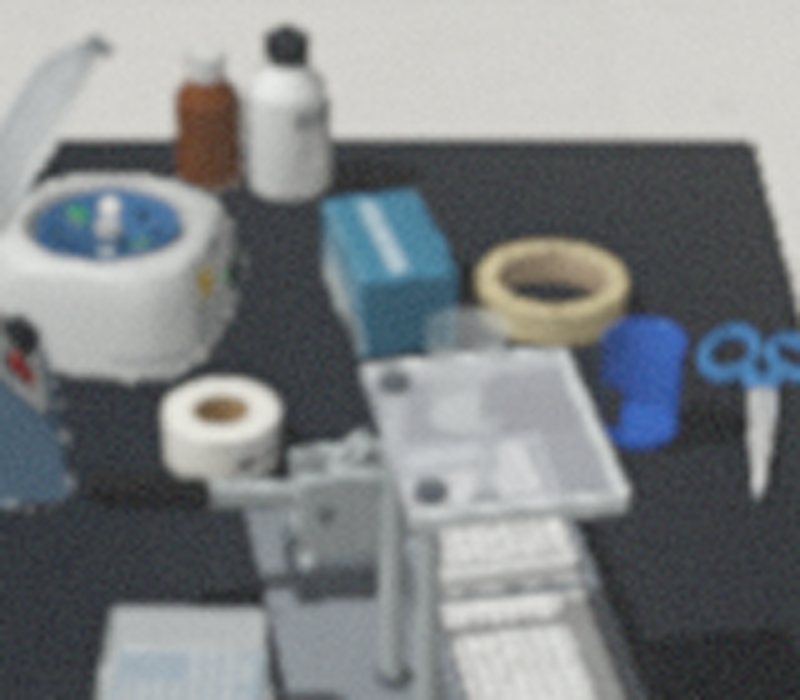

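View pics/top21c.png

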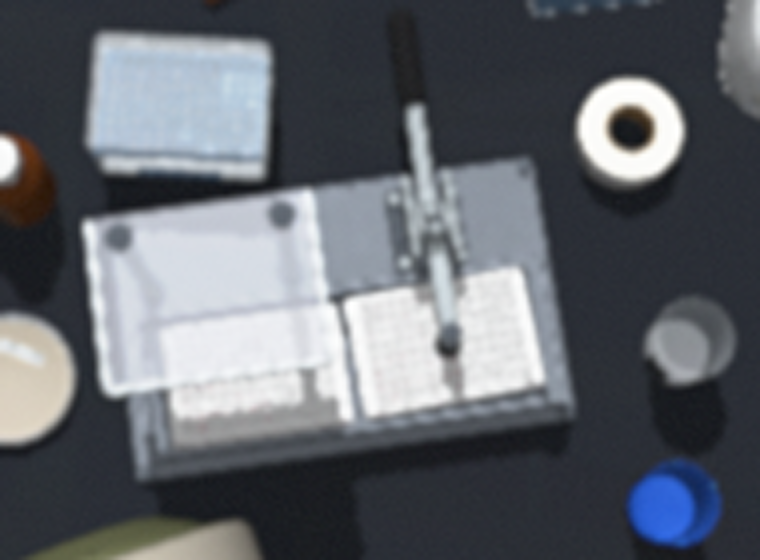

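Run:
```python
from geo import *
d=np.load('pics/top21.npz')['d']
for n,(cx,cy) in dict(grip1=(400,30),grip2=(405,75),bar=(420,140),pad=(447,337),plateL=(380,380),plateR=(520,340),mid=(250,420),beakrim=(690,340)).items():
    u,v=(cx+.5)/4-.5+200,(cy+.5)/4-.5+180
    b=d[int(v)-1:int(v)+2,int(u)-1:int(u)+2];print(n,W2F(world(M['top'],[(u,v)],[np.median(b)])).round(1)[0])
# plate corners (skirt), z~45
for n,(cx,cy) in dict(NR=(545,388),FR=(522,266),NL=(366,418),FL=(346,297)).items():
    u,v=(cx+.5)/4-.5+200,(cy+.5)/4-.5+180
    print(n,W2F(ray('top',(u,v),.05)).round(1)[0])
```

```text
grip1 [215.3   4.   95.5]
grip2 [184.2   4.8  90.7]
bar [139.2   0.5  82. ]
pad [ 0.1  3.5 98.7]
plateL [-16.7  49.4  50.5]
plateR [ -2.2 -49.8  49.1]
mid [-30.8 141.1  39.8]
beakrim [ -13.1 -175.7    4.3]
NR [-37.2 -61.5  50. ]
FR [ 48.5 -59.2  50. ]
NL [-41.   62.4  50. ]
FL [43.2 64.7 50. ]
```

```bash
python3 -c "
from rig import arm
print(arm.job_done())"
```

```text
the job is handed in; nothing more can be done
None
```

The job is done and handed in, with about 28 s on the robot's clock out of the 72 s allowed. No verdict came back.

**What I did**
- **Tilt:** the moves only shift the tool and turn it about its own axis. I got the 41° tilt the guard needs by asking for reaches and turns past the arm's limits, which it follows only as far as it can. During one of these moves joint 3 read 0.1865 to 0.187, just under the stated 0.19 minimum. I did not check whether that counts as passing its range.
- **Beaker:** I took it off the bed and stood it upright on the free bench to the right of the fixture, near F (-8, -166).
- **Plate:** I slid the top plate under the guard and onto the bed until it met the end stop; the push force rose to about 12 N.
- **Clamp:** I pushed the handle over to its stop and backed the arm clear.

**Last checks**
- **Handle:** depth readings put it at about 1.51 rad, past the 1.38 dead point, and it stayed there after I let go.
- **Pad:** the top view shows it over the middle of the plate. I did not measure its 12 N hold.
- **Plate:** its ends read y -60 and +63.5, against -62 and +62 when home. That is within about 2 mm and inside the 4 mm allowance.
- **Lower plates:** the middle plate is visible still in the magazine. The bottom one is hidden beneath it, so I could not see it directly.
- **Beaker and bystanders:** the beaker stands upright. Nothing else in view looked moved in the last pictures. A depth reading aimed at the beaker's rim hit the bench instead, so that check rests on the picture.
- **Fixture pose:** my estimate is good to about 2 mm. The open handle looked 7 to 12 mm further away than it predicted, but this caused no trouble.

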